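Put away the bearing drivers and scrap the brake pads

TASK

Clear the cart after the brake job: hang every T-handled driver by its crossbar on a fork hook of the rack, one to a hook, and before you let go of each one tug it gently down until its hook has sunk to the stop; leave unused hooks up. Set every worn brake pad on the rocker tray, on the bin side of its pivot, and let go so that it tips and slides into the red bin by itself - never carry a pad over the bin by hand. Do not knock a driver over, and leave the other tools where they are; the tray must be back level at the end.

Things in the scene. Friction and masses are not known exactly. Their poses are not given: they have to be found in the camera images.
- driver1: T-handled steel bearing driver standing upright on its round foot: foot 46 mm across and 18 mm thick, shaft 14 mm thick, on top a dark crossbar 92 mm long (own y), 16 mm thick (own x) and 20 mm tall. 120 mm tall overall, about 0.32 kg (0.26 to 0.4). Origin: centre of the crossbar's underside, 100 mm above the foot's underside; z up. Carried by the middle of its crossbar. May be absent
- driver2: T-handled steel bearing driver standing upright on its round foot: foot 54 mm across and 18 mm thick, shaft 14 mm thick, on top a dark crossbar 92 mm long (own y), 16 mm thick (own x) and 20 mm tall. 120 mm tall overall, about 0.32 kg (0.26 to 0.4). Origin: centre of the crossbar's underside, 100 mm above the foot's underside; z up. Carried by the middle of its crossbar. May be absent
- driver3: T-handled steel bearing driver standing upright on its round foot: foot 62 mm across and 18 mm thick, shaft 14 mm thick, on top a dark crossbar 92 mm long (own y), 16 mm thick (own x) and 20 mm tall. 120 mm tall overall, about 0.32 kg (0.26 to 0.4). Origin: centre of the crossbar's underside, 100 mm above the foot's underside; z up. Carried by the middle of its crossbar. May be absent
- pad1: worn brake pad lying flat: steel back plate 100 x 40 x 6 mm with a dark lining 84 x 40 x 10 mm on it, 16 mm thick in all, about 0.36 kg (0.29 to 0.45). Origin: centre of its underside; x along its length, y across its 40 mm width. May be absent
- pad2: worn brake pad lying flat: steel back plate 100 x 40 x 6 mm with a dark lining 84 x 40 x 10 mm on it, 16 mm thick in all, about 0.36 kg (0.29 to 0.45). Origin: centre of its underside; x along its length, y across its 40 mm width. May be absent
- pad3: worn brake pad lying flat: steel back plate 100 x 40 x 6 mm with a dark lining 84 x 40 x 10 mm on it, 16 mm thick in all, about 0.36 kg (0.29 to 0.45). Origin: centre of its underside; x along its length, y across its 40 mm width. May be absent
- rack: fixed rack at the back with three fork hooks pointing to the robot (rack's -x), 140 mm apart along its y, each on an aluminium upright 30 mm wide, up to 250 mm above the table. A fork: two 8 mm round prongs, 56 mm apart between centres. Origin: on the table under the middle upright's front face
- hook1 (a joint): how far this fork hook (left, as seen from the robot) has sunk on its upright, m: 0 up (empty), 0.014 at its lower stop (occupied). It slides stiffly: it stays up under a driver's own weight, sinks when loaded with about 7 N in all (driver's weight and tug), 40 N is far too much, and stays down
- hook1_seat (a point): middle of the fork hook (left, as seen from the robot), level with the upper side of its two prongs (200 mm above the table when up) and midway between them. The prongs run along x from the upright (65 mm behind, at +x) to 42 mm in front (-x), where the ends turn up 18 mm. A crossbar lies across both prongs, shaft between them, brought in over the ends. Axes as the rack's; moves with the hook
- hook2 (a joint): how far this fork hook (middle) has sunk on its upright, m: 0 up (empty), 0.014 at its lower stop (occupied). It slides stiffly: it stays up under a driver's own weight, sinks when loaded with about 7 N in all (driver's weight and tug), 40 N is far too much, and stays down
- hook2_seat (a point): middle of the fork hook (middle), level with the upper side of its two prongs (200 mm above the table when up) and midway between them. The prongs run along x from the upright (65 mm behind, at +x) to 42 mm in front (-x), where the ends turn up 18 mm. A crossbar lies across both prongs, shaft between them, brought in over the ends. Axes as the rack's; moves with the hook
- hook3 (a joint): how far this fork hook (right, as seen from the robot) has sunk on its upright, m: 0 up (empty), 0.014 at its lower stop (occupied). It slides stiffly: it stays up under a driver's own weight, sinks when loaded with about 7 N in all (driver's weight and tug), 40 N is far too much, and stays down
- hook3_seat (a point): middle of the fork hook (right, as seen from the robot), level with the upper side of its two prongs (200 mm above the table when up) and midway between them. The prongs run along x from the upright (65 mm behind, at +x) to 42 mm in front (-x), where the ends turn up 18 mm. A crossbar lies across both prongs, shaft between them, brought in over the ends. Axes as the rack's; moves with the hook
- chute: fixed rocker chute with an open red scrap bin, one piece. Origin: on the table under the tray's pivot; its x points from the pivot to the bin. Two side cheeks 8 mm thick stand at y = -86 and +86 mm up to 250 mm. Bin: x 80 to 300 mm, y -90 to 90 mm, walls 5 mm thick and 80 mm high
- chute_tray (a joint): tilt of the aluminium tray, rad: 0 level (where its counterweight brings it back when empty), 0.93 fully tipped towards the bin. A pad let go on the bin side of the pivot tips it and slides off into the bin, then the tray swings back by itself
- tray_load (a point): point on the tray's floor to set a pad's centre on: 65 mm from the pivot towards the bin, 240 mm above the table when level. The tray is 150 mm wide (chute's y) with side lips 12 mm high along both sides, and its floor runs from 130 mm behind this point to 65 mm beyond it; a pad fits lengthwise or crosswise. Axes as the tray's
- bin_in (a point): centre of the bin's inner floor (210 x 170 mm), 5 mm above the table; axes as the chute's
- disc: grinding disc lying flat, 100 mm across, 6 mm thick; a bystander to be left alone
- socket: deep steel socket standing upright, 30 mm across, 60 mm tall; a bystander to be left alone
- tape: roll of grey tape lying flat, 100 mm across, 25 mm tall; a bystander to be left alone
- tin: tin can standing, 66 mm across, 100 mm tall; a bystander to be left alone

How it is judged (in metres and radians):
At the end, for the whole second after the job is handed in: Each driver hangs by its bar across both prongs of its own hook (within 8 mm in height, 20 mm sideways, 35 mm along the prongs; tilt under 0.25 rad), that hook sunk over 9 mm; other hooks under 4 mm; every pad lies in the bin; the tray is within 0.1 rad of level; all at rest (((x of driver1 in the frame of hook1_seat between -0.035 and 0.045 m and y of driver1 in the frame of hook1_seat between -0.02 and 0.02 m and z of driver1 in the frame of hook1_seat between -0.008 and 0.008 m and value of joint hook1 above 0.009 m) or (x of driver1 in the frame of hook2_seat between -0.035 and 0.045 m and y of driver1 in the frame of hook2_seat between -0.02 and 0.02 m and z of driver1 in the frame of hook2_seat between -0.008 and 0.008 m and value of joint hook2 above 0.009 m) or (x of driver1 in the frame of hook3_seat between -0.035 and 0.045 m and y of driver1 in the frame of hook3_seat between -0.02 and 0.02 m and z of driver1 in the frame of hook3_seat between -0.008 and 0.008 m and value of joint hook3 above 0.009 m)) and angle between each of driver1, driver2, driver3's own z axis and vertical below 0.25 rad and linear speed of each of driver1, driver2, driver3, pad1, pad2, pad3 below 0.05 m/s and ((x of driver2 in the frame of hook1_seat between -0.035 and 0.045 m and y of driver2 in the frame of hook1_seat between -0.02 and 0.02 m and z of driver2 in the frame of hook1_seat between -0.008 and 0.008 m and value of joint hook1 above 0.009 m) or (x of driver2 in the frame of hook2_seat between -0.035 and 0.045 m and y of driver2 in the frame of hook2_seat between -0.02 and 0.02 m and z of driver2 in the frame of hook2_seat between -0.008 and 0.008 m and value of joint hook2 above 0.009 m) or (x of driver2 in the frame of hook3_seat between -0.035 and 0.045 m and y of driver2 in the frame of hook3_seat between -0.02 and 0.02 m and z of driver2 in the frame of hook3_seat between -0.008 and 0.008 m and value of joint hook3 above 0.009 m)) and ((x of driver3 in the frame of hook1_seat between -0.035 and 0.045 m and y of driver3 in the frame of hook1_seat between -0.02 and 0.02 m and z of driver3 in the frame of hook1_seat between -0.008 and 0.008 m and value of joint hook1 above 0.009 m) or (x of driver3 in the frame of hook2_seat between -0.035 and 0.045 m and y of driver3 in the frame of hook2_seat between -0.02 and 0.02 m and z of driver3 in the frame of hook2_seat between -0.008 and 0.008 m and value of joint hook2 above 0.009 m) or (x of driver3 in the frame of hook3_seat between -0.035 and 0.045 m and y of driver3 in the frame of hook3_seat between -0.02 and 0.02 m and z of driver3 in the frame of hook3_seat between -0.008 and 0.008 m and value of joint hook3 above 0.009 m)) and distance between driver1 and driver2 above 0.06 m and distance between each of driver1, driver2 and driver3 above 0.06 m and (value of joint hook1 below 0.004 m or (x of driver1 in the frame of hook1_seat between -0.035 and 0.045 m and y of driver1 in the frame of hook1_seat between -0.02 and 0.02 m and z of driver1 in the frame of hook1_seat between -0.008 and 0.008 m) or (x of driver2 in the frame of hook1_seat between -0.035 and 0.045 m and y of driver2 in the frame of hook1_seat between -0.02 and 0.02 m and z of driver2 in the frame of hook1_seat between -0.008 and 0.008 m) or (x of driver3 in the frame of hook1_seat between -0.035 and 0.045 m and y of driver3 in the frame of hook1_seat between -0.02 and 0.02 m and z of driver3 in the frame of hook1_seat between -0.008 and 0.008 m)) and (value of joint hook2 below 0.004 m or (x of driver1 in the frame of hook2_seat between -0.035 and 0.045 m and y of driver1 in the frame of hook2_seat between -0.02 and 0.02 m and z of driver1 in the frame of hook2_seat between -0.008 and 0.008 m) or (x of driver2 in the frame of hook2_seat between -0.035 and 0.045 m and y of driver2 in the frame of hook2_seat between -0.02 and 0.02 m and z of driver2 in the frame of hook2_seat between -0.008 and 0.008 m) or (x of driver3 in the frame of hook2_seat between -0.035 and 0.045 m and y of driver3 in the frame of hook2_seat between -0.02 and 0.02 m and z of driver3 in the frame of hook2_seat between -0.008 and 0.008 m)) and (value of joint hook3 below 0.004 m or (x of driver1 in the frame of hook3_seat between -0.035 and 0.045 m and y of driver1 in the frame of hook3_seat between -0.02 and 0.02 m and z of driver1 in the frame of hook3_seat between -0.008 and 0.008 m) or (x of driver2 in the frame of hook3_seat between -0.035 and 0.045 m and y of driver2 in the frame of hook3_seat between -0.02 and 0.02 m and z of driver2 in the frame of hook3_seat between -0.008 and 0.008 m) or (x of driver3 in the frame of hook3_seat between -0.035 and 0.045 m and y of driver3 in the frame of hook3_seat between -0.02 and 0.02 m and z of driver3 in the frame of hook3_seat between -0.008 and 0.008 m)) and x of pad1 in the frame of bin_in between -0.11 and 0.11 m and y of pad1 in the frame of bin_in between -0.09 and 0.09 m and z of pad1 in the frame of bin_in between -0.01 and 0.08 m and x of pad2 in the frame of bin_in between -0.11 and 0.11 m and y of pad2 in the frame of bin_in between -0.09 and 0.09 m and z of pad2 in the frame of bin_in between -0.01 and 0.08 m and x of pad3 in the frame of bin_in between -0.11 and 0.11 m and y of pad3 in the frame of bin_in between -0.09 and 0.09 m and z of pad3 in the frame of bin_in between -0.01 and 0.08 m and value of joint chute_tray below 0.1 rad); the robot touches nothing.
It fails at once if a driver is let go on a hook that has not been tugged down ((x of driver1 in the frame of hook1_seat between -0.035 and 0.045 m and y of driver1 in the frame of hook1_seat between -0.02 and 0.02 m and z of driver1 in the frame of hook1_seat between -0.008 and 0.008 m and contact force between driver1 and the fingers below 0.05 N and value of joint hook1 below 0.007 m) or (x of driver1 in the frame of hook2_seat between -0.035 and 0.045 m and y of driver1 in the frame of hook2_seat between -0.02 and 0.02 m and z of driver1 in the frame of hook2_seat between -0.008 and 0.008 m and contact force between driver1 and the fingers below 0.05 N and value of joint hook2 below 0.007 m) or (x of driver1 in the frame of hook3_seat between -0.035 and 0.045 m and y of driver1 in the frame of hook3_seat between -0.02 and 0.02 m and z of driver1 in the frame of hook3_seat between -0.008 and 0.008 m and contact force between driver1 and the fingers below 0.05 N and value of joint hook3 below 0.007 m) or (x of driver2 in the frame of hook1_seat between -0.035 and 0.045 m and y of driver2 in the frame of hook1_seat between -0.02 and 0.02 m and z of driver2 in the frame of hook1_seat between -0.008 and 0.008 m and contact force between driver2 and the fingers below 0.05 N and value of joint hook1 below 0.007 m) or (x of driver2 in the frame of hook2_seat between -0.035 and 0.045 m and y of driver2 in the frame of hook2_seat between -0.02 and 0.02 m and z of driver2 in the frame of hook2_seat between -0.008 and 0.008 m and contact force between driver2 and the fingers below 0.05 N and value of joint hook2 below 0.007 m) or (x of driver2 in the frame of hook3_seat between -0.035 and 0.045 m and y of driver2 in the frame of hook3_seat between -0.02 and 0.02 m and z of driver2 in the frame of hook3_seat between -0.008 and 0.008 m and contact force between driver2 and the fingers below 0.05 N and value of joint hook3 below 0.007 m) or (x of driver3 in the frame of hook1_seat between -0.035 and 0.045 m and y of driver3 in the frame of hook1_seat between -0.02 and 0.02 m and z of driver3 in the frame of hook1_seat between -0.008 and 0.008 m and contact force between driver3 and the fingers below 0.05 N and value of joint hook1 below 0.007 m) or (x of driver3 in the frame of hook2_seat between -0.035 and 0.045 m and y of driver3 in the frame of hook2_seat between -0.02 and 0.02 m and z of driver3 in the frame of hook2_seat between -0.008 and 0.008 m and contact force between driver3 and the fingers below 0.05 N and value of joint hook2 below 0.007 m) or (x of driver3 in the frame of hook3_seat between -0.035 and 0.045 m and y of driver3 in the frame of hook3_seat between -0.02 and 0.02 m and z of driver3 in the frame of hook3_seat between -0.008 and 0.008 m and contact force between driver3 and the fingers below 0.05 N and value of joint hook3 below 0.007 m)).
It fails at once if a driver is pulled on the rack harder than 40 N (contact force between any of driver1, driver2, driver3 and rack above 40 N).
It fails at once if a driver is knocked over (angle between any of driver1, driver2, driver3's own z axis and vertical above 1 rad).
It fails at once if a pad is held in the hand over or in the bin instead of sliding in from the tray ((x of pad1 in the frame of bin_in between -0.08 and 0.08 m and y of pad1 in the frame of bin_in between -0.08 and 0.08 m and z of pad1 in the frame of bin_in between -0.02 and 0.6 m and contact force between pad1 and the fingers above 0.3 N) or (x of pad2 in the frame of bin_in between -0.08 and 0.08 m and y of pad2 in the frame of bin_in between -0.08 and 0.08 m and z of pad2 in the frame of bin_in between -0.02 and 0.6 m and contact force between pad2 and the fingers above 0.3 N) or (x of pad3 in the frame of bin_in between -0.08 and 0.08 m and y of pad3 in the frame of bin_in between -0.08 and 0.08 m and z of pad3 in the frame of bin_in between -0.02 and 0.6 m and contact force between pad3 and the fingers above 0.3 N)).
It fails at once if a bystander is moved more than 40 mm (distance of any of disc, socket, tape, tin from where it was at the start of the episode above 0.04 m).
Of driver1, driver2, driver3, pad1, pad2, pad3 only 4 to 6 are there at a start; the rules pass over those that are not, and their reading is None.
At some moment in a run one of pad1, pad2, pad3 may be knocked a few centimetres aside while the robot is not near it.
It also fails if it takes over 210 s, if anything falls off the work surface, if the arm or the gripper's body presses on something with over 40 N, if the wrist force passes 120 N, or if a joint passes its speed limit or range.

ROBOT

A 6-joint arm with a two-finger parallel gripper is mounted at the origin on the work surface. World frame = base frame: x ahead of the robot, y to its left, z up, the work surface at z = 0. Lengths are in m, angles in degrees, forces in N, time in s.
With the tool pointing down it reaches from about 0.4 to 0.825 m from the base axis. Payload 7 kg.
Tool frame: the origin (TCP) lies midway between the tips of the shut fingers; the grasp point (between the pads) lies 19 mm behind it; x points along the fingers, z is the direction in which the jaws open and shut, and the axes are right-handed (so a half turn about x gives the same grasp; the last joint's range is limited). The gripper opens to 88 mm and grips with 3 to 60 N. Pads are 19 mm wide; open, the fingers measure 130 mm over their backs; the gripper's body (78 mm by 193 mm) begins 47 mm behind the grasp point.
Start: joints at [-47.206, 20.546, 0.682, 0, -70.136, -16.507], TCP at [0.299, -0.605, 0.227] pointing down, gripper open.
Joint ranges: [-176.03, 176.03], [-82.01, 121.73], [-58.28, 71.71], [-173.87, 95.51], [-174.79, -0.11], [-173.66, 173.66]. Speed limits (degrees/s): [136.94, 136.94, 172.46, 180, 180, 180].

INTERFACE

Orientations are given as [roll, pitch, yaw] about the fixed x, y, z axes, in that order (R = Rz(yaw) Ry(pitch) Rx(roll)).
In Python, from plant import get_state, capture, close_job gives the robot as it stands.
- The arm moves only by the tool play_rows, never from a script. Its argument "series" is one flat list of numbers, 4 for each row, row after row: the shift along the tool's x, y, z in m, then the turn about the tool's x in rad. In form: [tx, ty, tz, spin, tx, ty, tz, spin, ...]. A call has exactly 5 rows; each row shifts and turns the commanded pose from where the row before left it, along the tool's axes as they then stand; what a row does not reach is not made up. A row lasts 1/12 s, in which the tool goes at most 41.7 mm and 7.16 degrees, less where a joint would pass 70% of its speed; a pose out of reach is approached as far as the arm can. A call is refused whole if a number of a shift passes 0.0417 or a number of a turn 0.125, either way. A call with a gripper value outside its range is refused whole. "jaw" is the opening in per cent of the stroke, from 0 (shut) to 100 (fully open), set as the call begins (left out, the last holds). The fingers move at their own pace and stop on an object; "squeeze" is the grip in N (left out, the last holds). Time passes only in rows, so rows that do not move let the fingers close, or fill a call up. It gives the time, the measured TCP pose, the force and the opening at its end, in the units of the state.
- get_state(): the state, without advancing time (a new reading comes with each control period).
- capture(name): name is "side" or "top" or "wrist"; returns a dict with "img" (400x640x3 uint8, blue, green, red), "K" (3x3 intrinsics, pixels), "world_from_camera" (4x4, takes a point from camera to world coordinates). Camera axes: x right, y down, z forward; pixel columns grow to the right and rows downward; lengths in m; the calibration is good to about 2 mm. A picture is of the moment at which its call begins. There is no depth.
- close_job(): hands the job in, once; it reports no verdict.
The state is a dict: "time_s": time; "joints": joint angles; "qd": joint speeds; "joint_torque": joint torques, N m; "tcp_pos": TCP position; "eef_rot": TCP orientation; "contact_force": force on the tool from outside, world axes, zero at the start; "moment": the same for the moment, N m; "gripper_width": finger opening in m.
Only numpy, scipy, OpenCV 4.12 (cv2) and the standard library are available. Lean on these libraries where they do the work, as an engineer would, in place of code of your own. Each camera call takes 0.05 s, during which the arm holds its last target.

## Working session

There is one attempt and no reset: what is moved stays moved. The work goes in short steps, Python scripts to look and compute and a tool call to move; the robot and the scene stay as the last step left them, time stands still between calls to the robot, and variables do not carry over. Pictures are saved under pics/ and viewed, and the job is handed in when it is done.

Besides the shell and the picture viewer there is one more tool, called in YAML: its name, and indented under it one key for each argument. play_rows: Moves the arm, as the interface text tells. Its arguments: {"type":"object","properties":{"series":{"type":"array","items":{"type":"number"}},"jaw":{"type":"number"},"squeeze":{"type":"number"}},"required":["series"]}

```bash
ls; mkdir -p pics
cat > h.py <<'E'
import cv2,numpy as np
from plant import get_state,capture,close_job
def snap(cam,fn):
    c=capture(cam); cv2.imwrite('pics/'+fn,c['img']); np.savez('pics/'+fn[:-4]+'.npz',K=c['K'],T=c['world_from_camera'],img=c['img']); return c
def load(fn):
    return np.load('pics/'+fn+'.npz')
def ray(c,u,v):
    K=c['K'];T=c['T'] if 'T' in c else c['world_from_camera']
    d=T[:3,:3]@np.linalg.inv(K)@np.array([u,v,1.0]); return T[:3,3],d
def onz(c,u,v,z):
    o,d=ray(c,u,v); return o+d*(z-o[2])/d[2]
def proj(c,p):
    K=c['K'];T=c['T'] if 'T' in c else c['world_from_camera']
    q=T[:3,:3].T@(np.array(p)-T[:3,3]); q=K@q; return q[:2]/q[2]
def tri(c1,p1,c2,p2):
    o1,d1=ray(c1,*p1);o2,d2=ray(c2,*p2)
    A=np.stack([d1,-d2],1); s=np.linalg.lstsq(A,o2-o1,rcond=None)[0]
    a=o1+s[0]*d1;b=o2+s[1]*d2; return (a+b)/2,np.linalg.norm(a-b)
E
python3 - <<'E'
from h import *
print(get_state())
for n in ('top','side','wrist'):
    c=snap(n,n+'0.png'); print(n,c['K'].round(1).tolist(),c['world_from_camera'].round(3).tolist())
E
```

```text
pics
{'time_s': 0.0, 'joints': array([-4.72046419e+01,  2.05916401e+01,  6.30756826e-01, -2.00666472e-02,
       -7.01361370e+01, -1.65053401e+01]), 'qd': array([ 0.06122951,  0.01895637,  0.10669124,  0.02474483, -0.01001314,
        0.01587718]), 'joint_torque': array([-1.61707278e-03, -5.82711732e+01,  2.93049073e+01,  6.99695528e+00,
        6.77060147e-03, -2.00475574e-04]), 'tcp_pos': array([ 0.2986889 , -0.60473924,  0.22559764]), 'eef_rot': array([  5.50414183,  89.9011622 , 121.7873255 ]), 'contact_force': array([-0.23172683,  0.43073026, -0.28081249]), 'moment': array([-0.00050503, -0.02891302, -0.03772903]), 'gripper_width': 0.08792495546960011}
top [[419.6, 0.0, 322.1], [0.0, 419.6, 198.9], [0.0, 0.0, 1.0]] [[-0.004, -0.998, 0.066, 0.399], [-1.0, 0.003, -0.009, -0.001], [0.009, -0.066, -0.998, 1.637], [0.0, 0.0, 0.0, 1.0]]
side [[495.0, 0.0, 330.3], [0.0, 495.0, 196.8], [0.0, 0.0, 1.0]] [[-0.989, -0.068, 0.131, 0.344], [-0.147, 0.543, -0.827, 1.039], [-0.015, -0.837, -0.547, 0.86], [0.0, 0.0, 0.0, 1.0]]
wrist [[353.7, 0.0, 313.9], [0.0, 353.7, 207.0], [0.0, 0.0, 1.0]] [[-0.443, 0.86, 0.253, 0.231], [0.897, 0.425, 0.126, -0.64], [0.001, 0.282, -0.959, 0.383], [0.0, 0.0, 0.0, 1.0]]
```

View pics/top0.png

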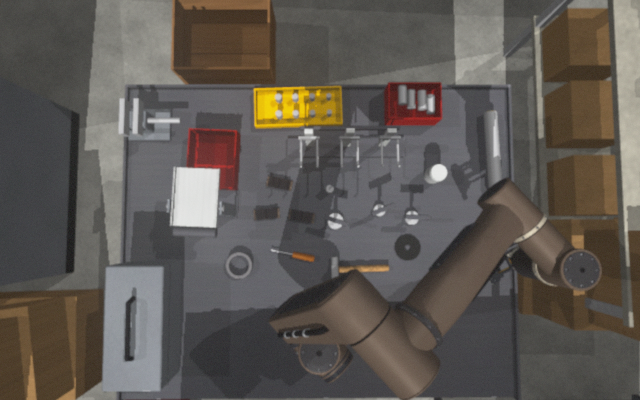

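View pics/side0.png

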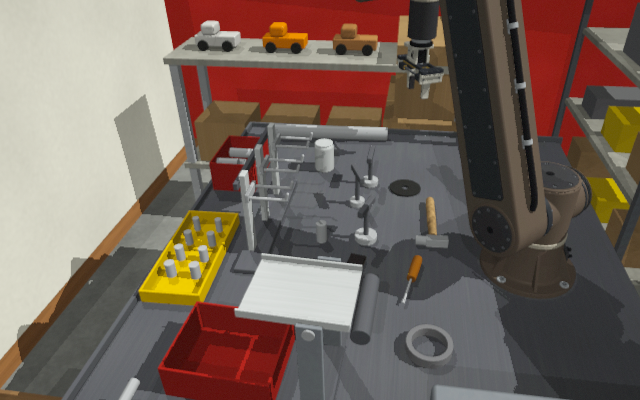

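View pics/wrist0.png

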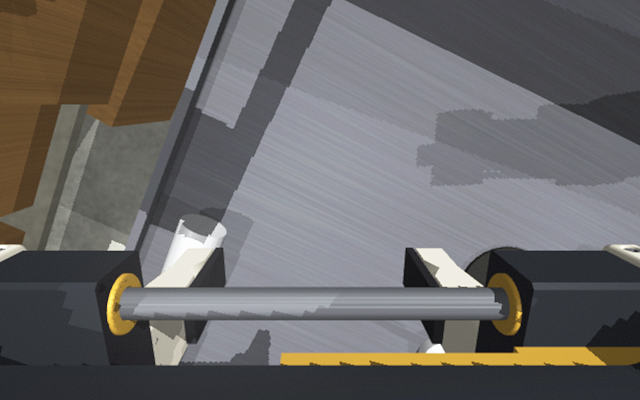

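Run:
```python
from h import *
t=load('top0'); im=t['img']
a=cv2.resize(im[105:255,160:450],None,fx=2.7,fy=2.7,interpolation=cv2.INTER_CUBIC)
cv2.imwrite('pics/topz.png',a)
b=cv2.resize(load('side0')['img'][120:300,210:410],None,fx=3.3,fy=3.3,interpolation=cv2.INTER_CUBIC)
cv2.imwrite('pics/sidez.png',b[:600])
```

```text
(no output)
```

View pics/topz.png

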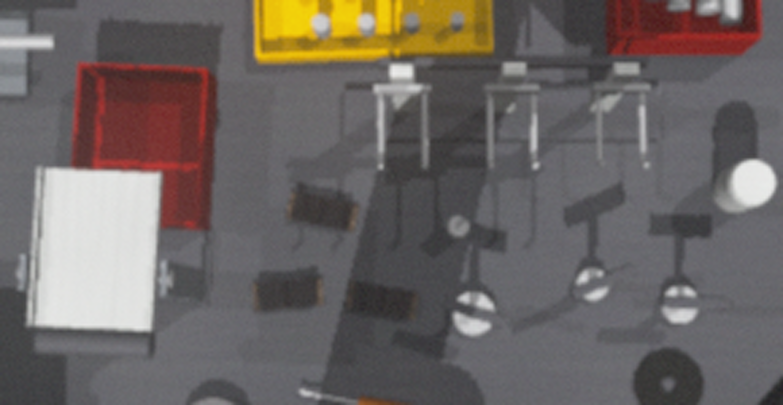

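View pics/sidez.png

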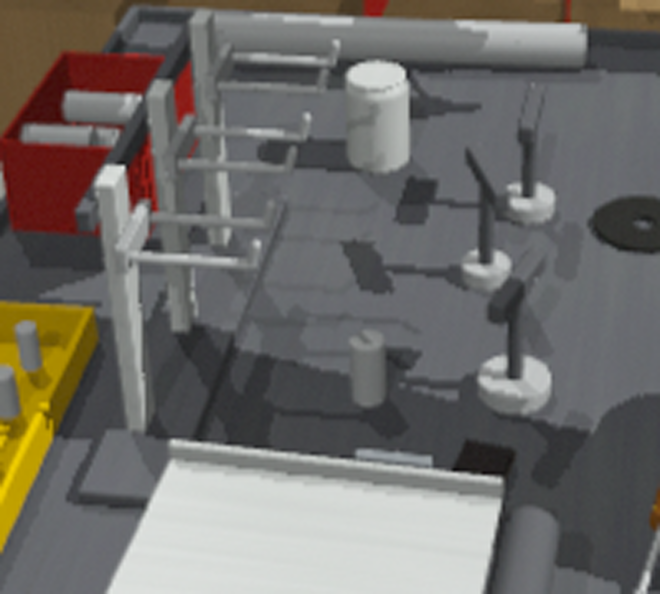

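Run:
```python
from h import *
t=load('top0'); 
def Z(u,v,z): 
    p=onz(t,160+(u+.5)/2.7-.5,105+(v+.5)/2.7-.5,z); return p[:2].round(4)
print('tray corners (lip top .252)',[Z(u,v,.25) for u,v in[(38,167),(162,172),(154,331),(27,326)]])
print('bin corners z.08',[Z(u,v,.08) for u,v in[(78,64),(213,67),(208,229)]])
print('feet',[Z(u,v,.018) for u,v in[(473,313),(591,284),(680,303)]])
print('pads .012',[Z(u,v,.014) for u,v in[(322,208),(289,290),(380,301)]])
print('shadow bars z0',[(Z(*a,0),Z(*b,0)) for a,b in[((440,229),(508,243)),((563,213),(624,191)),((650,223),(711,225))]])
print('prong tips z.2',[Z(u,v,.21) for u,v in[(381,165),(425,165),(490,165),(535,165),(600,163),(645,165)]])
print('prong roots z.2',[Z(u,v,.2) for u,v in[(381,90),(429,90),(490,90),(536,90),(599,90),(642,90)]])
print('upright',[Z(u,v,.25) for u,v in[(402,80),(514,77),(627,75)]])
print('socket, disc, tin,tape',Z(459,226,.06),Z(668,383,.006),Z(752,184,.1),onz(t,239,265,.025))
```

```text
tray corners (lip top .252) [array([0.6   , 0.4784]), array([0.5935, 0.3263]), array([0.3983, 0.3336]), array([0.405, 0.488])]
bin corners z.08 [array([0.7686, 0.4847]), array([0.7641, 0.2975]), array([0.5381, 0.3022])]
feet [array([ 0.4222, -0.0645]), array([ 0.463 , -0.2337]), array([ 0.4354, -0.3609])]
pads .012 [array([0.5738, 0.1517]), array([0.456 , 0.1985]), array([0.4399, 0.0683])]
shadow bars z0 [(array([ 0.5443, -0.0181]), array([ 0.5236, -0.1166])), (array([ 0.5671, -0.1969]), array([ 0.599 , -0.2861])), (array([ 0.5521, -0.3232]), array([ 0.549, -0.412]))]
prong tips z.2 [array([0.6073, 0.0587]), array([0.6072, 0.0029]), array([ 0.607 , -0.0796]), array([ 0.6069, -0.1368]), array([ 0.6092, -0.2195]), array([ 0.6065, -0.2767])]
prong roots z.2 [array([0.7057, 0.059 ]), array([ 0.7056, -0.0025]), array([ 0.7055, -0.0808]), array([ 0.7054, -0.1399]), array([ 0.7052, -0.221 ]), array([ 0.7051, -0.2763])]
upright [array([0.7075, 0.0309]), array([ 0.7111, -0.108 ]), array([ 0.7134, -0.2484])]
socket, disc, tin,tape [ 0.5431 -0.044 ] [ 0.3211 -0.3442] [ 0.596  -0.4442] [0.25473662 0.30146133 0.025     ]
```

```bash
cat >> h.py <<'E'
from scipy.spatial.transform import Rotation as Ro
def tool():
    s=get_state(); return s,np.array(s['tcp_pos']),Ro.from_euler('xyz',s['eef_rot'],degrees=True).as_matrix()
def go(p,zang=None):
    "print tool-axes shift to p, and spin to put tool z at world angle zang (mod 180); shift meant in present axes"
    s,x,R=tool(); d=R.T@(np.array(p)-x)
    a=np.degrees(np.arctan2(R[1,2],R[0,2])); 
    out=''
    if zang is not None:
        w=(zang-a+90)%180-90   # world ccw; tool x down => spin=-w
        out=f' spin rad {-np.radians(w):.4f} (alt {-np.radians(w-np.sign(w)*180):.3f}) j6 {s["joints"][5]:.1f}'
        Rn=R@Ro.from_rotvec([-np.radians(w),0,0]).as_matrix(); out+=' shift after spin '+str((Rn.T@(np.array(p)-x)).round(4))
    print('t',round(s['time_s'],2),'tcp',x.round(4),'zang',round(a,2),'F',np.round(s['contact_force'],1),'w',round(s['gripper_width'],4),'shift',d.round(4),out)
E
python3 - <<'E'
from h import *
s,x,R=tool(); print(R.round(3))
go([.4354,-.3609,.25],-2)
E
```

```text
[[-0.001 -0.897 -0.443]
 [ 0.001 -0.443  0.897]
 [-1.     0.     0.001]]
t 0.15 tcp [ 0.2988 -0.6049  0.2258] zang 116.28 F [0.4 0.6 0.7] w 0.0876 shift [-0.024  -0.2305  0.1583]  spin rad -1.0772 (alt 2.064) j6 -16.5 shift after spin [-0.024  -0.2486 -0.128 ]
```

play_rows:
  series: [-0.01,0,0,-0.12,-0.01,0,0,-0.12,-0.005,0,0,-0.12,0,0,0,-0.12,0,0,0,-0.12]
  jaw: 70
  squeeze: 40

```text
time_s: 0.57
tcp_pos: [0.299, -0.6052, 0.2518]
eef_rot: [-176.4, 90.0, -25.4]
contact_force: [0.7, 0.0, -0.6]
gripper_width: 0.0624
```

play_rows:
  series: [0,0,0,-0.12,0,0,0,-0.12,0,0,0,-0.12,0,0,0,-0.117,0,-0.02,-0.01,0]

```text
time_s: 0.98
tcp_pos: [0.3083, -0.5871, 0.2504]
eef_rot: [-21.9, 89.9, 156.5]
contact_force: [0.5, 0.6, -0.9]
gripper_width: 0.0613
```

play_rows:
  series: [0,-0.03,-0.015,0,0,-0.03,-0.015,0,0,-0.03,-0.015,0,0,-0.03,-0.015,0,0,-0.03,-0.015,0]

```text
time_s: 1.4
tcp_pos: [0.3902, -0.4367, 0.2513]
eef_rot: [-52.4, 90.0, 125.6]
contact_force: [0.3, -0.7, 1.0]
gripper_width: 0.0616
```

Run:
```python
from h import *
go([.4354,-.3609,.25],-2)
c=snap('wrist','w1.png'); print(proj(c,[.4354,-.3609,.12]),proj(c,[.4354,-.3609,.018]))
```

```text
t 1.4 tcp [ 0.3902 -0.4367  0.2513] zang 177.98 F [ 0.3 -0.7  1. ] w 0.0616 shift [ 0.0013 -0.0774 -0.0425]  spin rad -0.0004 (alt 3.141) j6 27.1 shift after spin [ 0.0013 -0.0774 -0.0426]
[268.08685183 280.84868546] [278.84391753 239.20613095]
```

View pics/w1.png

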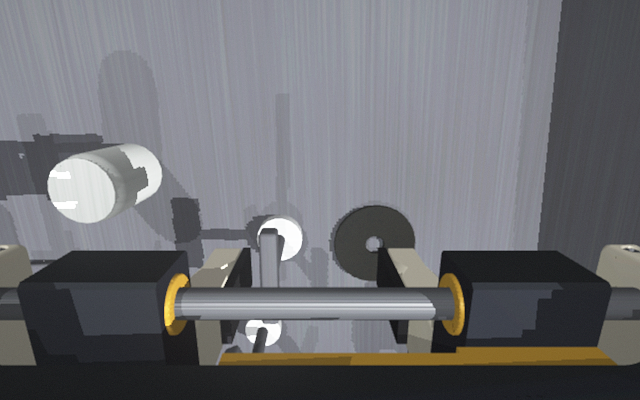

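play_rows:
  series: [0,-0.02,-0.011,0,0,-0.02,-0.011,0,0,-0.019,-0.011,0,0,-0.0185,-0.0095,0,0,0,0,0]

```text
time_s: 1.87
tcp_pos: [0.4363, -0.3599, 0.2515]
eef_rot: [-120.9, 90.0, 57.2]
contact_force: [0.0, -0.0, 0.5]
gripper_width: 0.061
```

Run:
```python
from h import *
go([.4354,-.3609,.101],-2)
c=snap('wrist','w2.png'); print(proj(c,[.4354,-.3609,.12]),proj(c,[.4354,-.3609,.018]))
```

```text
t 1.87 tcp [ 0.4363 -0.3599  0.2515] zang 178.12 F [ 0.  -0.   0.5] w 0.061 shift [0.1505 0.0011 0.0009]  spin rad 0.0020 (alt -3.140) j6 17.9 shift after spin [0.1505 0.0011 0.0009]
[316.3423243  196.98180499] [315.83025436 173.73462464]
```

View pics/w2.png

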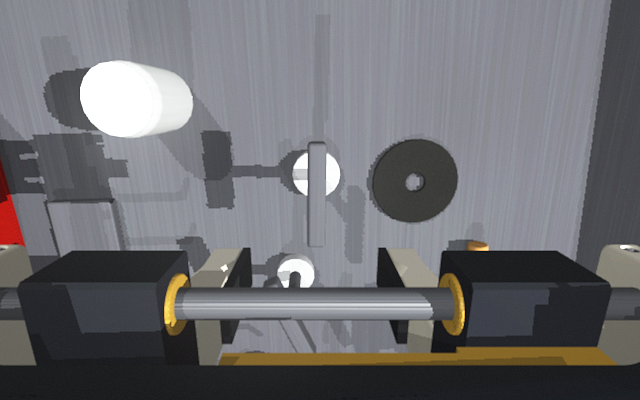

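play_rows:
  series: [0.03,0,0,0,0.03,0,0,0,0.03,0,0,0,0.03,0,0,0,0.02,0,0,0]

```text
time_s: 2.33
tcp_pos: [0.4333, -0.3622, 0.1087]
eef_rot: [-28.5, 89.8, 149.4]
contact_force: [-1.2, 0.2, 0.0]
gripper_width: 0.0614
```

play_rows:
  series: [0.005,0,0,0,0.0045,0,0,0,0,0,0,0,0,0,0,0,0,0,0,0]

```text
time_s: 2.75
tcp_pos: [0.4358, -0.3629, 0.1036]
eef_rot: [155.4, 89.9, -26.6]
contact_force: [-0.9, 0.6, -0.2]
gripper_width: 0.0614
```

Run:
```python
from h import *
go([.4354,-.3609,.101],-2)
```

```text
t 2.75 tcp [ 0.4358 -0.3629  0.1036] zang 178.0 F [-0.9  0.6 -0.2] w 0.0614 shift [ 0.0026 -0.0019  0.0005]  spin rad -0.0000 (alt 3.142) j6 18.0 shift after spin [ 0.0026 -0.0019  0.0005]
```

play_rows:
  series: [0.002,-0.001,0,0,0,0,0,0,0,0,0,0,0,0,0,0,0,0,0,0]
  jaw: 0
  squeeze: 45

```text
time_s: 3.17
tcp_pos: [0.4351, -0.3613, 0.1003]
eef_rot: [151.2, 90.0, -30.8]
contact_force: [0.5, -0.1, -0.2]
gripper_width: 0.0336
```

play_rows:
  series: [0,0,0,0,0,0,0,0,0,0,0,0,0,0,0,0,0,0,0,0]

```text
time_s: 3.58
tcp_pos: [0.4348, -0.3613, 0.1]
eef_rot: [-13.2, 90.0, 164.8]
contact_force: [-1.4, -0.1, 1.3]
gripper_width: 0.0154
```

Run:
```python
from h import *
go([.4354,-.3609,.101],-2)
```

```text
t 3.58 tcp [ 0.4348 -0.3613  0.1   ] zang 177.99 F [-1.4 -0.1  1.3] w 0.0154 shift [-0.001  -0.0004 -0.0006]  spin rad -0.0002 (alt 3.141) j6 17.9 shift after spin [-0.001  -0.0004 -0.0006]
```

play_rows:
  series: [-0.01,0,0,0,-0.03,0,0,0,-0.03,0,0,0,-0.03,0,0,0,-0.03,0,0,0]

```text
time_s: 4.0
tcp_pos: [0.4345, -0.3609, 0.2316]
eef_rot: [-50.1, 90.0, 127.9]
contact_force: [0.4, -0.4, -3.9]
gripper_width: 0.0156
```

play_rows:
  series: [-0.015,0,0,0,-0.005,0,0,0,0,0,0,0,0,0,0,0,0,0,0,0]

```text
time_s: 4.42
tcp_pos: [0.4341, -0.3607, 0.2482]
eef_rot: [-30.3, 89.8, 147.7]
contact_force: [-0.2, 0.1, -3.2]
gripper_width: 0.0156
```

Run:
```python
from h import *
go([.50,-.2485,.245],0.5)
c=snap('wrist','w3.png');c=snap('side','s3.png')
```

```text
t 4.42 tcp [ 0.4341 -0.3607  0.2482] zang 177.98 F [-0.2  0.1 -3.2] w 0.0156 shift [ 0.0032 -0.1144 -0.0619]  spin rad -0.0439 (alt 3.098) j6 17.9 shift after spin [ 0.0032 -0.1116 -0.0669]
```

View pics/w3.png

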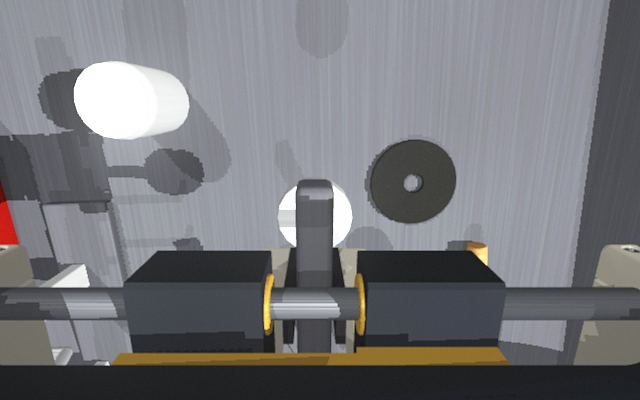

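View pics/s3.png

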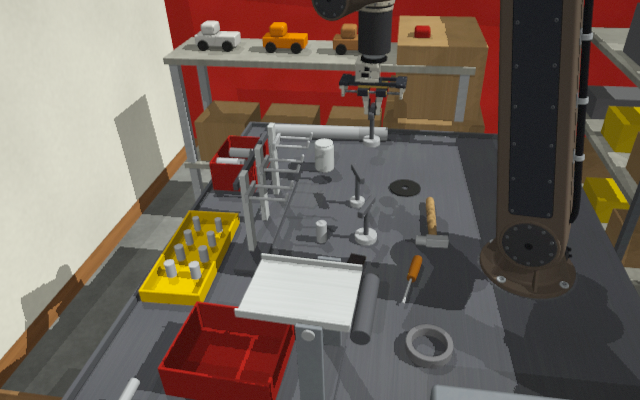

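Run:
```python
from h import *
t=load('top0');s=load('side0')
tz=lambda u,v:(160+(u+.5)/2.7-.5,105+(v+.5)/2.7-.5)
sz=lambda u,v:(210+(u+.5)/3.3-.5,120+(v+.5)/3.3-.5)
for a,b in [((381,166),(256,243)),((425,165),(270,205)),((535,165),(306,118)),((490,165),(291,150)),((645,165),(335,43))]:
    p,g=tri(t,tz(*a),s,sz(*b)); print(p.round(4),round(g,4))
# crops
cv2.imwrite('pics/tc.png',cv2.resize(t['img'][120:175,290:410],None,fx=6.5,fy=6.5,interpolation=cv2.INTER_CUBIC))
cv2.imwrite('pics/sc.png',cv2.resize(s['img'][120:255,235:320],None,fx=4.4,fy=4.4,interpolation=cv2.INTER_CUBIC))
```

```text
[0.6055 0.0585 0.2136] 0.0001
[0.607  0.0029 0.2124] 0.0002
[ 0.6065 -0.1365  0.2129] 0.0001
[ 0.6069 -0.0793  0.2143] 0.0011
[ 0.6066 -0.2757  0.2149] 0.0014
```

View pics/tc.png

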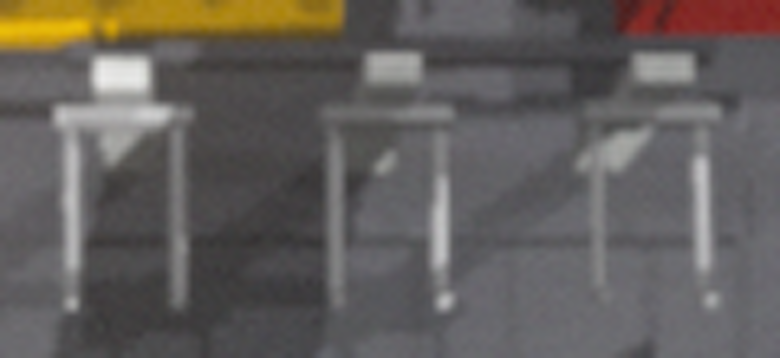

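View pics/sc.png

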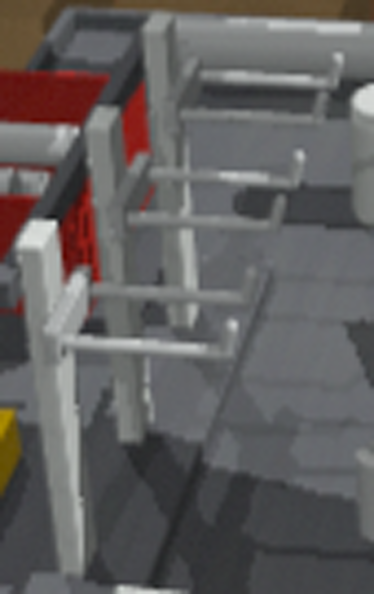

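Run:
```python
from h import *
t=load('top0')
Z=lambda u,v,z:onz(t,290+(u+.5)/6.5-.5,120+(v+.5)/6.5-.5,z).round(4)
print([Z(u,v,.25) for u,v in[(120,94),(393,84),(665,82),(120,53)]],[Z(u,126,.2) for u in (120,390,650)])
print([Z(u,v,.215)for u,v in[(72,300),(178,300),(337,300),(445,300),(603,295),(711,300)]])
go([.50,-.2475,.245],0)
```

```text
[array([0.7085, 0.0327, 0.25  ]), array([ 0.7135, -0.1079,  0.25  ]), array([ 0.7143, -0.2483,  0.25  ]), array([0.7299, 0.0327, 0.25  ])] [array([0.7024, 0.034 , 0.2   ]), array([ 0.7021, -0.11  ,  0.2   ]), array([ 0.7019, -0.2489,  0.2   ])]
[array([0.6068, 0.0589, 0.215 ]), array([0.6067, 0.0033, 0.215 ]), array([ 0.6065, -0.0802,  0.215 ]), array([ 0.6064, -0.137 ,  0.215 ]), array([ 0.6088, -0.2202,  0.215 ]), array([ 0.606 , -0.2771,  0.215 ])]
t 4.52 tcp [ 0.4343 -0.3609  0.2483] zang 177.99 F [ 0.1 -0.1 -4.3] w 0.0154 shift [ 0.0033 -0.1156 -0.0616]  spin rad -0.0351 (alt 3.106) j6 17.9 shift after spin [ 0.0033 -0.1134 -0.0657]
```

play_rows:
  series: [0.0006,0,0,-0.035,0,-0.028,-0.016,0,0,-0.028,-0.016,0,0,-0.028,-0.016,0,0,-0.029,-0.0175,0]

```text
time_s: 4.93
tcp_pos: [0.5004, -0.2472, 0.2484]
eef_rot: [-9.8, 89.9, 170.1]
contact_force: [1.2, 0.1, -3.5]
gripper_width: 0.0157
```

play_rows:
  series: [0,0,0,0,0,0,0,0,0,0,0,0,0,0,0,0,0,0,0,0]

```text
time_s: 5.35
tcp_pos: [0.5, -0.249, 0.2491]
eef_rot: [-4.3, 90.0, 175.7]
contact_force: [0.0, 0.0, -3.7]
gripper_width: 0.0158
```

Run:
```python
from h import *
go([.625,-.2475,.245],0)
c=snap('wrist','w4.png');c=snap('side','s4.png');c=snap('top','t4.png')
```

```text
t 5.35 tcp [ 0.5    -0.249   0.2491] zang 179.93 F [ 0.   0.  -3.7] w 0.0158 shift [ 0.0041 -0.0016 -0.125 ]  spin rad -0.0011 (alt 3.140) j6 6.3 shift after spin [ 0.0041 -0.0015 -0.125 ]
```

View pics/w4.png

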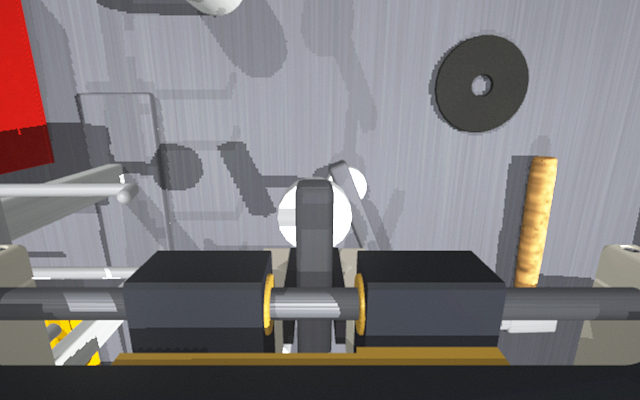

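View pics/s4.png

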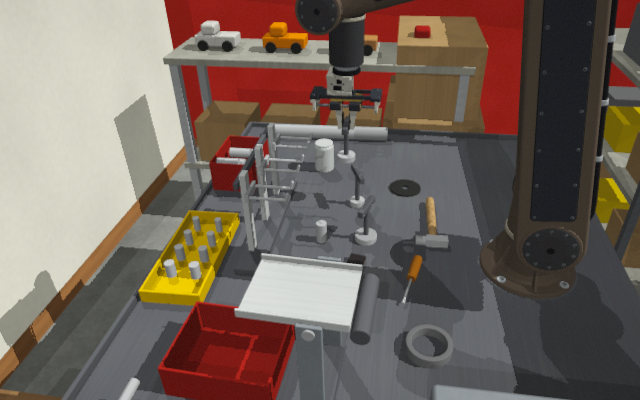

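Run:
```python
from h import *
c=load('w4')
for y in (-.276,-.2195):
  for z in (.2,.218): print(y,z,proj(c,[.607,y,z]).round(1))
print(onz(c,122,190,.196),onz(c,130,272,.196))
```

```text
-0.276 0.2 [136.9 190.3]
-0.276 0.218 [121.2 198. ]
-0.2195 0.2 [149.4 275.6]
-0.2195 0.218 [135.9 289.8]
[ 0.61813309 -0.27521791  0.196     ] [ 0.62138241 -0.22008354  0.196     ]
```

play_rows:
  series: [0,-0.001,-0.02,0,0,0,-0.03,0,0,0,-0.03,0,0,0,-0.03,0,0,0,-0.015,0]

```text
time_s: 5.92
tcp_pos: [0.6281, -0.2477, 0.2487]
eef_rot: [138.8, 90.0, -41.2]
contact_force: [-1.0, 0.1, -4.4]
gripper_width: 0.0156
```

play_rows:
  series: [0.005,0,0,0,0.01,0,0,0,0.01,0,0,0,0.005,0,0,0,0,0,0,0]

```text
time_s: 6.33
tcp_pos: [0.6238, -0.2472, 0.2175]
eef_rot: [-15.6, 89.8, 164.3]
contact_force: [-0.5, 0.6, -3.2]
gripper_width: 0.0161
```

Run:
```python
from h import *
go([.625,-.2475,.201],0)
c=snap('wrist','w5.png');c=snap('side','s5.png');c=snap('top','t5.png')
cv2.imwrite('pics/s5z.png',cv2.resize(c['img'][80:210,300:450],None,fx=4.5,fy=4.5)) 
cv2.imwrite('pics/s5y.png',cv2.resize(load('s5')['img'][80:200,230:400],None,fx=4.5,fy=4.5))
```

```text
t 6.33 tcp [ 0.6238 -0.2472  0.2175] zang 179.96 F [-0.5  0.6 -3.2] w 0.0161 shift [ 0.0165  0.0003 -0.0013]  spin rad -0.0006 (alt 3.141) j6 5.0 shift after spin [ 0.0165  0.0003 -0.0013]
```

View pics/w5.png

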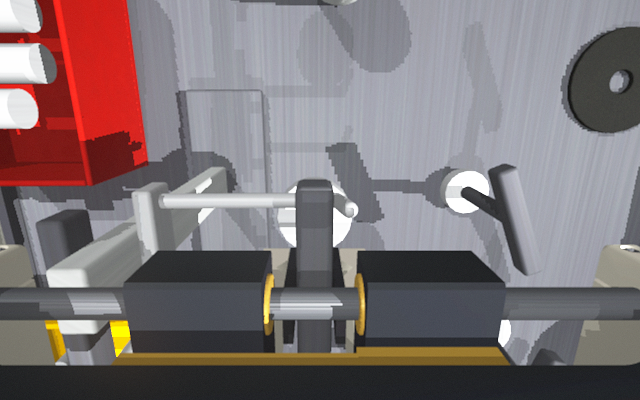

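View pics/s5y.png

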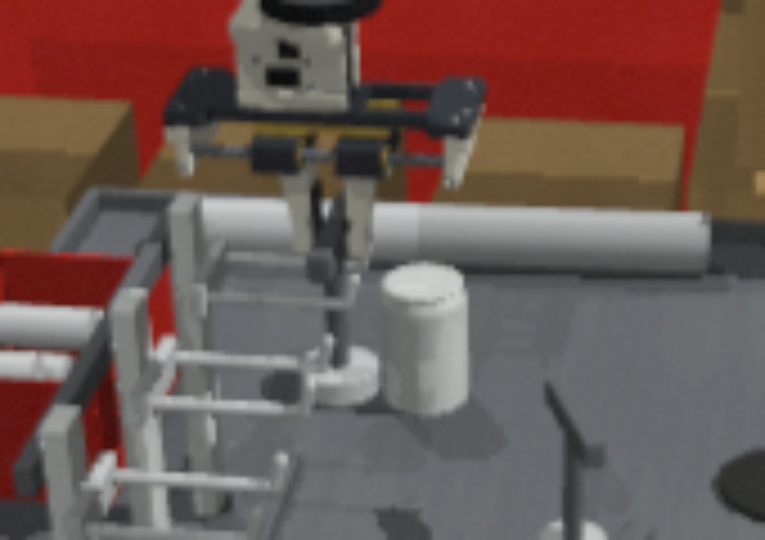

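play_rows:
  series: [0.004,0,0.002,0,0.004,0,0,0,0.003,0,0,0,0.002,0,0,0,0,0,0,0]

```text
time_s: 6.9
tcp_pos: [0.6232, -0.2472, 0.2058]
eef_rot: [-15.8, 89.9, 164.2]
contact_force: [0.4, -0.1, -3.8]
gripper_width: 0.0157
```

play_rows:
  series: [0.002,0,0,0,0.001,0,0,0,0,0,0,0,0,0,0,0,0,0,0,0]

```text
time_s: 7.32
tcp_pos: [0.6236, -0.2473, 0.2035]
eef_rot: [153.3, 90.0, -26.7]
contact_force: [0.5, 0.4, -3.5]
gripper_width: 0.0158
```

play_rows:
  series: [0.001,0,0,0,0.001,0,0,0,0.001,0,0,0,0,0,0,0,0,0,0,0]

```text
time_s: 7.73
tcp_pos: [0.6235, -0.2473, 0.2003]
eef_rot: [1.9, 90.0, -178.1]
contact_force: [-0.0, 1.2, -4.1]
gripper_width: 0.0156
```

play_rows:
  series: [0.001,0,0,0,0.001,0,0,0,0.001,0,0,0,0,0,0,0,0,0,0,0]

```text
time_s: 8.15
tcp_pos: [0.6237, -0.2474, 0.1981]
eef_rot: [156.4, 90.0, -23.6]
contact_force: [-3.2, 1.6, 3.0]
gripper_width: 0.0158
```

play_rows:
  series: [0.001,0,0,0,0.001,0,0,0,0.001,0,0,0,0,0,0,0,0,0,0,0]

```text
time_s: 8.57
tcp_pos: [0.6237, -0.2474, 0.1944]
eef_rot: [145.2, 90.0, -34.8]
contact_force: [-0.8, 0.9, 2.9]
gripper_width: 0.0155
```

play_rows:
  series: [0.001,0,0,0,0.001,0,0,0,0.001,0,0,0,0,0,0,0,0,0,0,0]

```text
time_s: 8.98
tcp_pos: [0.6237, -0.2473, 0.1913]
eef_rot: [163.8, 90.0, -16.2]
contact_force: [-0.8, -0.1, 1.7]
gripper_width: 0.0156
```

play_rows:
  series: [0.001,0,0,0,0.001,0,0,0,0.001,0,0,0,0,0,0,0,0,0,0,0]

```text
time_s: 9.4
tcp_pos: [0.6236, -0.2473, 0.1883]
eef_rot: [-179.9, 90.0, 0.1]
contact_force: [0.2, -0.7, 1.7]
gripper_width: 0.0156
```

play_rows:
  series: [0.001,0,0,0,0.001,0,0,0,0,0,0,0,0,0,0,0,0,0,0,0]

```text
time_s: 9.82
tcp_pos: [0.6236, -0.2473, 0.1864]
eef_rot: [-164.8, 90.0, 15.2]
contact_force: [0.0, -0.2, 2.2]
gripper_width: 0.0155
```

play_rows:
  series: [0.001,0,0,0,0,0,0,0,0,0,0,0,0,0,0,0,0,0,0,0]

```text
time_s: 10.23
tcp_pos: [0.6236, -0.2473, 0.1856]
eef_rot: [161.4, 90.0, -18.6]
contact_force: [0.5, -0.5, 3.0]
gripper_width: 0.0158
```

play_rows:
  series: [0.001,0,0,0,0,0,0,0,0,0,0,0,0,0,0,0,0,0,0,0]

```text
time_s: 10.65
tcp_pos: [0.6237, -0.2474, 0.1854]
eef_rot: [150.8, 90.0, -29.2]
contact_force: [-2.0, 1.0, 7.6]
gripper_width: 0.0153
```

play_rows:
  series: [0,0,0,0,0,0,0,0,0,0,0,0,0,0,0,0,0,0,0,0]
  jaw: 45

```text
time_s: 11.07
tcp_pos: [0.6233, -0.2472, 0.1839]
eef_rot: [-19.3, 89.9, 160.7]
contact_force: [-1.5, 0.3, -0.7]
gripper_width: 0.0385
```

play_rows:
  series: [0,0,0,0,-0.005,0,0,0,-0.01,0,0,0,-0.02,0,0,0,-0.03,0,0,0]

```text
time_s: 11.48
tcp_pos: [0.6223, -0.247, 0.2485]
eef_rot: [-14.0, 89.8, 165.9]
contact_force: [0.6, 0.6, -0.5]
gripper_width: 0.0396
```

play_rows:
  series: [-0.02,0,0,0,-0.015,0,0,0,0,0,0.03,0,0,0,0.03,0,0,0,0.03,0]

```text
time_s: 11.9
tcp_pos: [0.5328, -0.2473, 0.2854]
eef_rot: [165.1, 89.9, -14.9]
contact_force: [-0.8, 0.8, 0.9]
gripper_width: 0.0396
```

Run:
```python
from h import *
go([.463,-.2337,.25],19.7)
c=snap('wrist','w6.png');c=snap('side','s6.png');
cv2.imwrite('pics/s6y.png',cv2.resize(c['img'][80:250,230:400],None,fx=3.5,fy=3.5))
```

```text
t 11.9 tcp [ 0.5328 -0.2473  0.2854] zang -179.98 F [-0.8  0.8  0.9] w 0.0396 shift [ 0.0353 -0.0136  0.0698]  spin rad -0.3435 (alt 2.798) j6 5.8 shift after spin [ 0.0353 -0.0363  0.0611]
```

View pics/w6.png

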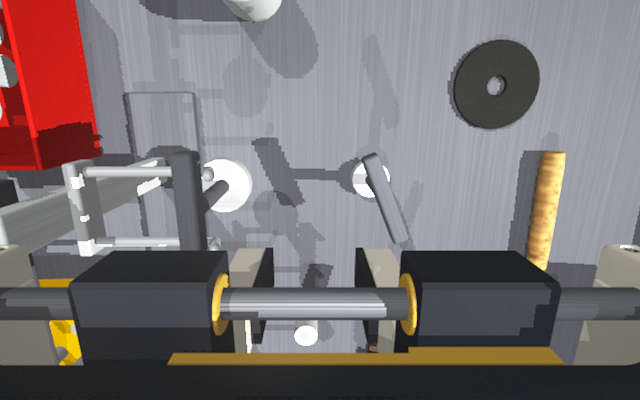

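View pics/s6y.png

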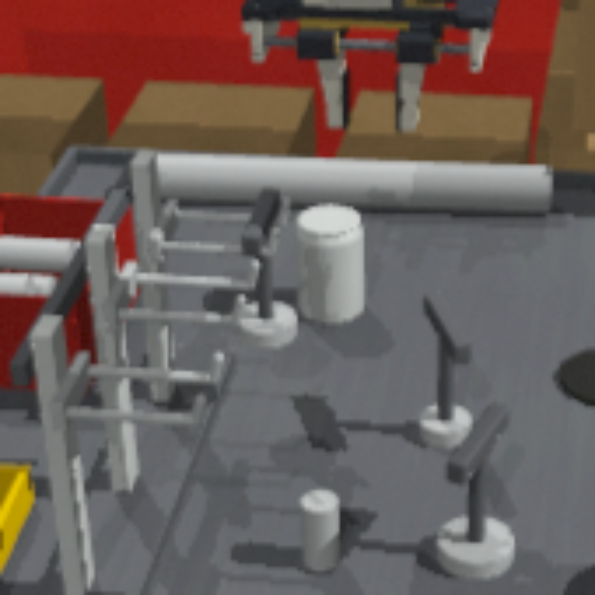

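Run:
```python
from h import *
c=load('w6')
a=onz(c,368,157,.12);b=onz(c,397,240,.12); d=a-b; print(a,b,np.linalg.norm(d),np.degrees(np.arctan2(d[1],d[0]))%180-90,(a+b)/2)
```

```text
[ 0.48477405 -0.27720804  0.12      ] [ 0.4529477  -0.19616166  0.12      ] 0.08707141997921578 21.439590433213425 [ 0.46886088 -0.23668485  0.12      ]
```

play_rows:
  series: [0,0,0,-0.12,0,0,0,-0.12,0,0,0,-0.1035,0.01,-0.009,0.015,0,0.01,-0.009,0.015,0]
  jaw: 70

```text
time_s: 12.42
tcp_pos: [0.4999, -0.2406, 0.2652]
eef_rot: [143.2, 89.9, -17.1]
contact_force: [0.0, 0.5, 0.4]
gripper_width: 0.0607
```

play_rows:
  series: [0.01,-0.009,0.015,0,0.005,-0.009,0.015,0,0,0,0,0,0,0,0,0,0,0,0,0]

```text
time_s: 12.83
tcp_pos: [0.4658, -0.2338, 0.2506]
eef_rot: [144.2, 89.9, -16.2]
contact_force: [-0.4, 0.2, 1.1]
gripper_width: 0.0613
```

Run:
```python
from h import *
go([.463,-.2337,.101],19.7)
c=snap('wrist','w7.png');print(proj(c,[.463,-.2337,.12]),proj(c,[.463,-.2337,.018]))
```

```text
t 12.83 tcp [ 0.4658 -0.2338  0.2506] zang -160.31 F [-0.4  0.2  1.1] w 0.0613 shift [ 0.1496 -0.0012  0.0028]  spin rad -0.0001 (alt 3.141) j6 24.7 shift after spin [ 0.1496 -0.0012  0.0028]
[318.18390929 200.27677893] [317.31984576 176.37944182]
```

View pics/w7.png

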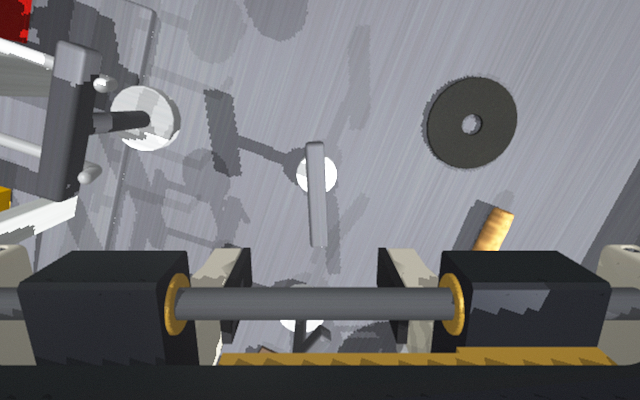

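play_rows:
  series: [0.03,0,0.001,-0.03,0.03,0,0,0,0.03,0,0,0,0.03,0,0,0,0.02,0,0,0]

```text
time_s: 13.3
tcp_pos: [0.4637, -0.2338, 0.107]
eef_rot: [-36.8, 89.9, 164.6]
contact_force: [0.5, 0.4, 0.4]
gripper_width: 0.0615
```

play_rows:
  series: [0.006,0,0,0,0.004,0,0,0,0,0,0,0,0,0,0,0,0,0,0,0]

```text
time_s: 13.72
tcp_pos: [0.4651, -0.2342, 0.1009]
eef_rot: [147.0, 89.9, -11.6]
contact_force: [1.2, 0.3, -0.5]
gripper_width: 0.0616
```

Run:
```python
from h import *
go([.463,-.2337,.100],21.5)
```

```text
t 13.72 tcp [ 0.4651 -0.2342  0.1009] zang -158.59 F [ 1.2  0.3 -0.5] w 0.0616 shift [ 0.0009 -0.0012  0.0018]  spin rad -0.0015 (alt 3.140) j6 26.5 shift after spin [ 0.0009 -0.0012  0.0018]
```

play_rows:
  series: [0.0005,-0.001,0.001,0,0,0,0,0,0,0,0,0,0,0,0,0,0,0,0,0]
  jaw: 0

```text
time_s: 14.13
tcp_pos: [0.4628, -0.2334, 0.0992]
eef_rot: [153.3, 90.0, -5.3]
contact_force: [-0.4, 0.4, 1.6]
gripper_width: 0.0336
```

play_rows:
  series: [0,0,0,0,0,0,0,0,0,0,0,0,0,0,0,0,0,0,0,0]

```text
time_s: 14.55
tcp_pos: [0.4627, -0.2334, 0.0989]
eef_rot: [-25.9, 90.0, 175.5]
contact_force: [-0.2, 0.7, -0.1]
gripper_width: 0.0156
```

play_rows:
  series: [-0.01,0,0,0,-0.03,0,0,0,-0.03,0,0,0,-0.03,0,0,0,-0.03,0,0,0]

```text
time_s: 14.97
tcp_pos: [0.4618, -0.2332, 0.2305]
eef_rot: [-42.9, 89.9, 158.5]
contact_force: [1.4, -0.5, -3.8]
gripper_width: 0.0156
```

play_rows:
  series: [-0.015,0,0,0.1,-0.005,0,0,0.1,0,0,0,0.1,0,0,0,0.075,0,0,0,0]

```text
time_s: 15.38
tcp_pos: [0.462, -0.2332, 0.2492]
eef_rot: [-48.4, 90.0, 131.3]
contact_force: [0.4, -0.7, -3.8]
gripper_width: 0.0156
```

Run:
```python
from h import *
go([.50,-.108,.25],0)
```

```text
t 15.38 tcp [ 0.462  -0.2332  0.2492] zang 179.71 F [ 0.4 -0.7 -3.8] w 0.0156 shift [-0.0007 -0.1254 -0.0373]  spin rad -0.0051 (alt 3.136) j6 4.8 shift after spin [-0.0007 -0.1252 -0.038 ]
```

play_rows:
  series: [0,-0.015,-0.006,-0.005,0,-0.03,-0.008,0,0,-0.03,-0.008,0,0,-0.03,-0.008,0,0,-0.02,-0.008,0]

```text
time_s: 15.8
tcp_pos: [0.5, -0.1063, 0.249]
eef_rot: [-45.6, 90.0, 134.8]
contact_force: [-0.1, -0.6, -2.9]
gripper_width: 0.0155
```

play_rows:
  series: [0,0,0,0,0,0,0,0,0,0,0,0,0,0,0,0,0,0,0,0]

```text
time_s: 16.22
tcp_pos: [0.4999, -0.109, 0.2489]
eef_rot: [13.0, 90.0, -166.8]
contact_force: [-0.5, 0.2, -3.3]
gripper_width: 0.0158
```

Run:
```python
from h import *
go([.623,-.108,.25],0)
c=snap('wrist','w8.png');print(proj(c,[.606,-.137,.218]),proj(c,[.606,-.08,.218]))
```

```text
t 16.22 tcp [ 0.4999 -0.109   0.2489] zang -179.83 F [-0.5  0.2 -3.3] w 0.0158 shift [-0.0011 -0.0007 -0.1231]  spin rad 0.0030 (alt -3.139) j6 -9.5 shift after spin [-0.0011 -0.001  -0.1231]
[122.55395867 195.66318963] [136.8784137  288.62319137]
```

View pics/w8.png

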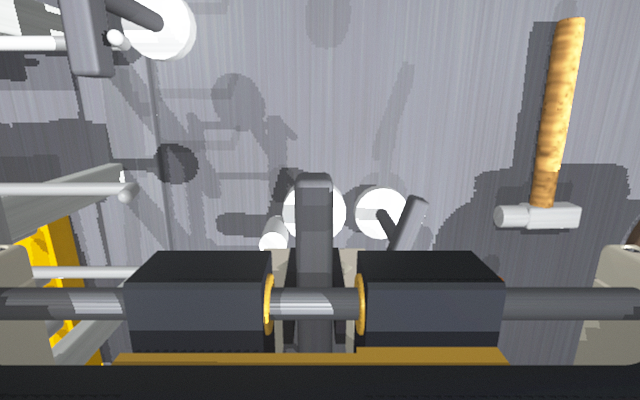

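play_rows:
  series: [0,-0.0005,-0.02,0,0,0,-0.03,0,0,0,-0.03,0,0,0,-0.03,0,0,0,-0.013,0]

```text
time_s: 16.68
tcp_pos: [0.6262, -0.1081, 0.2481]
eef_rot: [96.8, 90.0, -83.0]
contact_force: [-0.7, -0.7, -4.1]
gripper_width: 0.0158
```

play_rows:
  series: [0.005,0,0,0,0.01,0,0,0,0.01,0,0,0,0.01,0,0,0,0.004,0,0,0]

```text
time_s: 17.1
tcp_pos: [0.6215, -0.1074, 0.2078]
eef_rot: [-6.9, 89.8, 173.3]
contact_force: [-0.1, -0.5, -4.0]
gripper_width: 0.0156
```

play_rows:
  series: [0.002,0,0,0,0.002,0,0,0,0.002,0,0,0,0,0,0,0,0,0,0,0]

```text
time_s: 17.52
tcp_pos: [0.6234, -0.1073, 0.2043]
eef_rot: [-176.5, 90.0, 3.7]
contact_force: [-1.0, 0.2, -3.1]
gripper_width: 0.0153
```

Run:
```python
from h import *
go([.623,-.108,.2],0)
```

```text
t 17.52 tcp [ 0.6234 -0.1073  0.2043] zang -179.79 F [-1.   0.2 -3.1] w 0.0153 shift [0.0043 0.0007 0.0004]  spin rad 0.0036 (alt -3.138) j6 -7.7 shift after spin [0.0043 0.0007 0.0004]
```

play_rows:
  series: [0.001,0,0,0,0.001,0,0,0,0.001,0,0,0,0.001,0,0,0,0,0,0,0]

```text
time_s: 17.93
tcp_pos: [0.6232, -0.1073, 0.1997]
eef_rot: [-5.8, 90.0, 174.4]
contact_force: [0.9, -0.3, -3.2]
gripper_width: 0.0156
```

play_rows:
  series: [0.001,0,0,0,0.001,0,0,0,0.001,0,0,0,0.001,0,0,0,0,0,0,0]

```text
time_s: 18.35
tcp_pos: [0.6234, -0.1074, 0.1965]
eef_rot: [169.0, 90.0, -10.8]
contact_force: [-2.0, 0.6, 3.7]
gripper_width: 0.0154
```

play_rows:
  series: [0.001,0,0,0,0.001,0,0,0,0.001,0,0,0,0.001,0,0,0,0,0,0,0]

```text
time_s: 18.77
tcp_pos: [0.6234, -0.1074, 0.1918]
eef_rot: [160.7, 90.0, -19.1]
contact_force: [-2.2, 0.6, 2.6]
gripper_width: 0.0158
```

play_rows:
  series: [0.001,0,0,0,0.001,0,0,0,0.001,0,0,0,0.001,0,0,0,0,0,0,0]

```text
time_s: 19.18
tcp_pos: [0.6234, -0.1074, 0.1878]
eef_rot: [164.6, 90.0, -15.2]
contact_force: [-1.9, 0.5, 2.1]
gripper_width: 0.0157
```

play_rows:
  series: [0.001,0,0,0,0.001,0,0,0,0,0,0,0,0,0,0,0,0,0,0,0]

```text
time_s: 19.6
tcp_pos: [0.6234, -0.1073, 0.1858]
eef_rot: [-154.3, 90.0, 25.9]
contact_force: [-0.0, 0.1, 2.3]
gripper_width: 0.0156
```

play_rows:
  series: [0.001,0,0,0,0,0,0,0,0,0,0,0,0,0,0,0,0,0,0,0]

```text
time_s: 20.02
tcp_pos: [0.6234, -0.1073, 0.1849]
eef_rot: [178.5, 90.0, -1.3]
contact_force: [0.5, -1.2, 2.0]
gripper_width: 0.0159
```

play_rows:
  series: [0.001,0,0,0,0,0,0,0,0,0,0,0,0,0,0,0,0,0,0,0]

```text
time_s: 20.43
tcp_pos: [0.6234, -0.1074, 0.1844]
eef_rot: [170.0, 90.0, -9.8]
contact_force: [-1.6, 0.6, 5.0]
gripper_width: 0.0159
```

play_rows:
  series: [0.0005,0,0,0,0,0,0,0,0,0,0,0,0,0,0,0,0,0,0,0]

```text
time_s: 20.85
tcp_pos: [0.6234, -0.1074, 0.1843]
eef_rot: [163.8, 90.0, -16.0]
contact_force: [-1.4, 1.1, 6.6]
gripper_width: 0.0158
```

play_rows:
  series: [0,0,0,0,0,0,0,0,0,0,0,0,0,0,0,0,0,0,0,0]
  jaw: 45

```text
time_s: 21.27
tcp_pos: [0.6231, -0.1073, 0.183]
eef_rot: [-6.6, 90.0, 173.6]
contact_force: [0.0, 0.1, 0.2]
gripper_width: 0.0382
```

play_rows:
  series: [0,0,0,0,-0.005,0,0,0,-0.01,0,0,0,-0.02,0,0,0,-0.03,0,0,0]

```text
time_s: 21.68
tcp_pos: [0.6221, -0.1073, 0.2476]
eef_rot: [-1.2, 89.8, 179.0]
contact_force: [0.4, -0.1, -0.7]
gripper_width: 0.0397
```

play_rows:
  series: [-0.02,0,0,0,-0.015,0,0,0,0,0,0.03,0,0,0,0.03,0,0,0,0.03,0]

```text
time_s: 22.1
tcp_pos: [0.5325, -0.1077, 0.2843]
eef_rot: [-178.5, 90.0, 1.7]
contact_force: [1.0, 0.5, 0.1]
gripper_width: 0.0392
```

Run:
```python
from h import *
go([.4222,-.0645,.25],-11.9)
c=snap('wrist','w9.png');c=snap('side','s9.png');
cv2.imwrite('pics/s9y.png',cv2.resize(c['img'][80:250,230:400],None,fx=3.5,fy=3.5))
```

```text
t 22.1 tcp [ 0.5325 -0.1077  0.2843] zang -179.8 F [1.  0.5 0.1] w 0.0392 shift [ 0.0342 -0.0436  0.1102]  spin rad 0.2111 (alt -2.930) j6 -9.0 shift after spin [ 0.0342 -0.0195  0.1169]
```

View pics/w9.png

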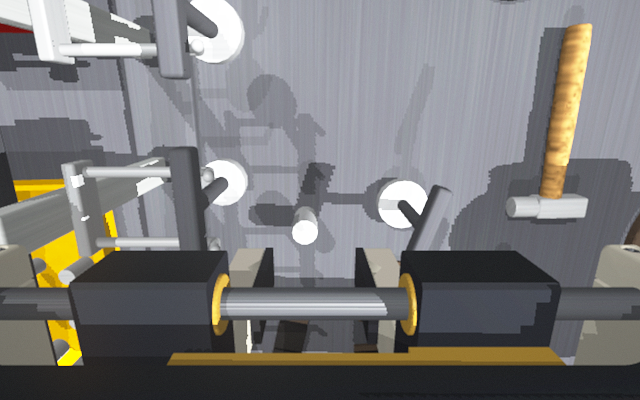

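View pics/s9y.png

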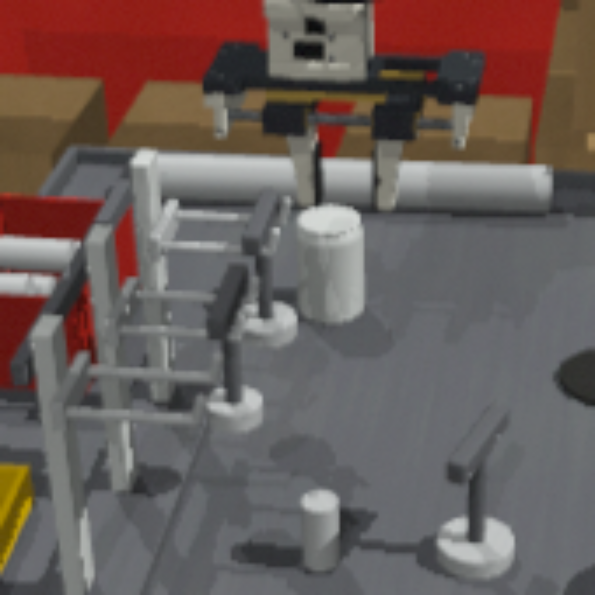

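play_rows:
  series: [0,0,0,0.106,0.008,0,0,0.105,0.008,-0.006,0.03,0,0.008,-0.006,0.03,0,0.008,-0.006,0.03,0]
  jaw: 70

```text
time_s: 22.62
tcp_pos: [0.4484, -0.0714, 0.2515]
eef_rot: [158.0, 90.0, -33.9]
contact_force: [-0.5, 0.3, 0.3]
gripper_width: 0.0606
```

play_rows:
  series: [0,-0.0015,0.02,0,0,0,0.007,0,0,0,0,0,0,0,0,0,0,0,0,0]

```text
time_s: 23.03
tcp_pos: [0.4241, -0.0645, 0.2521]
eef_rot: [-166.3, 89.9, 1.8]
contact_force: [0.3, -0.6, 0.6]
gripper_width: 0.0611
```

Run:
```python
from h import *
go([.4222,-.0645,.1],-11.9)
c=snap('wrist','w10.png');print(proj(c,[.4222,-.0645,.12]),proj(c,[.4222,-.0645,.018]))
```

```text
t 23.03 tcp [ 0.4241 -0.0645  0.2521] zang 168.12 F [ 0.3 -0.6  0.6] w 0.0611 shift [0.1521 0.0005 0.002 ]  spin rad 0.0003 (alt -3.141) j6 -29.8 shift after spin [0.1521 0.0005 0.002 ]
[317.76983891 197.25790859] [316.98066923 173.99832576]
```

View pics/w10.png

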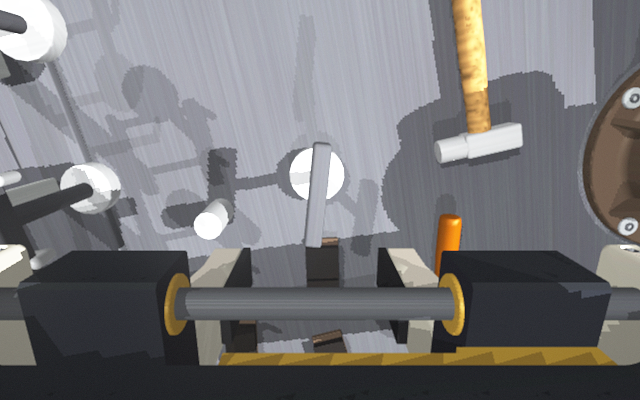

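play_rows:
  series: [0.03,0,0.001,0.056,0.03,0,0,0,0.03,0,0,0,0.03,0,0,0,0.02,0,0,0]

```text
time_s: 23.5
tcp_pos: [0.4213, -0.0648, 0.1088]
eef_rot: [26.2, 89.8, -168.9]
contact_force: [-0.6, -0.4, 0.1]
gripper_width: 0.0614
```

play_rows:
  series: [0.006,0,0,0,0.004,0,0,0,0,0,0,0,0,0,0,0,0,0,0,0]

```text
time_s: 23.92
tcp_pos: [0.423, -0.0641, 0.1026]
eef_rot: [-152.9, 89.9, 12.0]
contact_force: [0.2, -0.7, 1.0]
gripper_width: 0.0614
```

Run:
```python
from h import *
go([.4222,-.0645,.1],-15.2)
```

```text
t 23.92 tcp [ 0.423  -0.0641  0.1026] zang 164.91 F [ 0.2 -0.7  1. ] w 0.0614 shift [0.0026 0.0006 0.0006]  spin rad 0.0019 (alt -3.140) j6 -33.1 shift after spin [0.0026 0.0006 0.0006]
```

play_rows:
  series: [0.0015,0,0,0,0,0,0,0,0,0,0,0,0,0,0,0,0,0,0,0]
  jaw: 0

```text
time_s: 24.33
tcp_pos: [0.4219, -0.0642, 0.1002]
eef_rot: [-151.1, 90.0, 13.8]
contact_force: [0.5, -0.2, -0.0]
gripper_width: 0.0338
```

play_rows:
  series: [0,0,0,0,0,0,0,0,0,0,0,0,0,0,0,0,0,0,0,0]

```text
time_s: 24.75
tcp_pos: [0.4218, -0.0644, 0.0999]
eef_rot: [50.4, 90.0, -144.7]
contact_force: [0.2, -1.6, -0.1]
gripper_width: 0.0158
```

play_rows:
  series: [-0.01,0,0,0,-0.03,0,0,0,-0.03,0,0,0,-0.03,0,0,0,-0.03,0,0,0]

```text
time_s: 25.17
tcp_pos: [0.421, -0.0643, 0.2309]
eef_rot: [7.3, 89.9, 172.2]
contact_force: [1.4, 0.5, -3.4]
gripper_width: 0.0155
```

play_rows:
  series: [-0.015,0,0,-0.1,-0.004,0,0,-0.1,0,0,0,-0.065,0,0,0,0,0,0,0,0]

```text
time_s: 25.58
tcp_pos: [0.4213, -0.0642, 0.2484]
eef_rot: [-9.1, 89.9, 170.8]
contact_force: [0.4, -0.7, -3.5]
gripper_width: 0.0155
```

Run:
```python
from h import *
go([.50,.031,.25],0)
```

```text
t 25.58 tcp [ 0.4213 -0.0642  0.2484] zang 179.95 F [ 0.4 -0.7 -3.5] w 0.0155 shift [-0.0017 -0.0953 -0.0786]  spin rad -0.0009 (alt 3.141) j6 -18.1 shift after spin [-0.0017 -0.0952 -0.0787]
```

play_rows:
  series: [0,-0.01,-0.01,0,0,-0.025,-0.02,0,0,-0.025,-0.02,0,0,-0.025,-0.02,0,0,-0.01,-0.0085,0]

```text
time_s: 26.0
tcp_pos: [0.5024, 0.0336, 0.248]
eef_rot: [26.1, 90.0, -153.8]
contact_force: [0.4, 0.9, -2.6]
gripper_width: 0.0159
```

play_rows:
  series: [0,0,0,0,0,0,0,0,0,0,0,0,0,0,0,0,0,0,0,0]

```text
time_s: 26.42
tcp_pos: [0.4998, 0.0303, 0.2491]
eef_rot: [-137.2, 90.0, 42.8]
contact_force: [0.3, -0.6, -2.4]
gripper_width: 0.0159
```

Run:
```python
from h import *
go([.623,.031,.25],0)
c=snap('wrist','w11.png')
```

```text
t 26.42 tcp [0.4998 0.0303 0.2491] zang -179.97 F [ 0.3 -0.6 -2.4] w 0.0159 shift [-0.0009 -0.0007 -0.1232]  spin rad 0.0005 (alt -3.141) j6 -26.0 shift after spin [-0.0009 -0.0007 -0.1232]
```

View pics/w11.png

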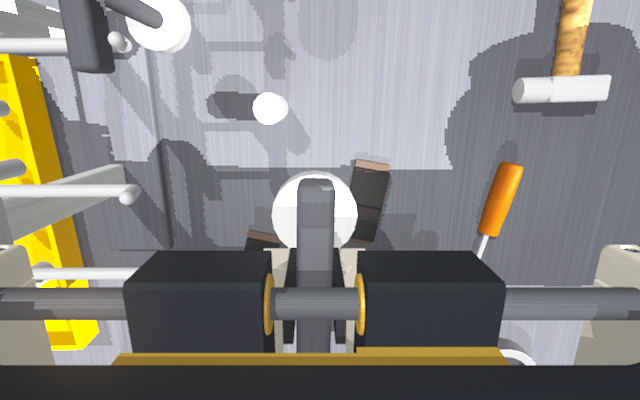

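Same geometry as at the other hooks (prong end at (127,190)). Go in.

play_rows:
  series: [0,-0.0005,-0.02,0,0,0,-0.03,0,0,0,-0.03,0,0,0,-0.03,0,0,0,-0.013,0]

```text
time_s: 26.88
tcp_pos: [0.626, 0.031, 0.2485]
eef_rot: [150.8, 90.0, -29.2]
contact_force: [-0.2, 1.1, -2.7]
gripper_width: 0.0157
```

play_rows:
  series: [0.005,0,0,0,0.01,0,0,0,0.01,0,0,0,0.01,0,0,0,0.004,0,0,0]

```text
time_s: 27.3
tcp_pos: [0.6215, 0.0313, 0.2079]
eef_rot: [5.5, 89.9, -174.4]
contact_force: [-1.0, -0.7, -3.3]
gripper_width: 0.0156
```

play_rows:
  series: [0.002,0,0,0,0.002,0,0,0,0.001,0,0,0,0,0,0,0,0,0,0,0]

```text
time_s: 27.72
tcp_pos: [0.6234, 0.0316, 0.2054]
eef_rot: [-168.4, 90.0, 11.7]
contact_force: [0.4, -0.1, -2.6]
gripper_width: 0.0157
```

play_rows:
  series: [0.001,0,0,0,0.001,0,0,0,0.001,0,0,0,0.001,0,0,0,0,0,0,0]

```text
time_s: 28.13
tcp_pos: [0.6231, 0.0315, 0.2007]
eef_rot: [9.0, 90.0, -170.9]
contact_force: [-0.4, 0.0, -3.2]
gripper_width: 0.0158
```

play_rows:
  series: [0.001,0,0,0,0.001,0,0,0,0.001,0,0,0,0.001,0,0,0,0,0,0,0]

```text
time_s: 28.55
tcp_pos: [0.6233, 0.0315, 0.1974]
eef_rot: [-179.9, 90.0, 0.2]
contact_force: [-2.5, 1.1, 4.9]
gripper_width: 0.0156
```

play_rows:
  series: [0.001,0,0,0,0.001,0,0,0,0.001,0,0,0,0.001,0,0,0,0,0,0,0]

```text
time_s: 28.97
tcp_pos: [0.6233, 0.0315, 0.1928]
eef_rot: [159.1, 90.0, -20.8]
contact_force: [-0.7, -0.1, 2.7]
gripper_width: 0.0153
```

play_rows:
  series: [0.001,0,0,0,0.001,0,0,0,0.001,0,0,0,0,0,0,0,0,0,0,0]

```text
time_s: 29.38
tcp_pos: [0.6233, 0.0315, 0.1898]
eef_rot: [-165.3, 90.0, 14.8]
contact_force: [-0.2, -1.4, 3.4]
gripper_width: 0.0158
```

play_rows:
  series: [0.001,0,0,0,0.001,0,0,0,0.001,0,0,0,0,0,0,0,0,0,0,0]

```text
time_s: 29.8
tcp_pos: [0.6233, 0.0315, 0.1868]
eef_rot: [-179.8, 90.0, 0.3]
contact_force: [-0.6, -0.3, 4.0]
gripper_width: 0.0153
```

play_rows:
  series: [0.001,0,0,0,0,0,0,0,0,0,0,0,0,0,0,0,0,0,0,0]

```text
time_s: 30.22
tcp_pos: [0.6233, 0.0315, 0.1859]
eef_rot: [-148.5, 90.0, 31.5]
contact_force: [-0.2, -0.1, 2.8]
gripper_width: 0.0158
```

play_rows:
  series: [0.001,0,0,0,0,0,0,0,0,0,0,0,0,0,0,0,0,0,0,0]

```text
time_s: 30.63
tcp_pos: [0.6233, 0.0315, 0.1855]
eef_rot: [179.6, 90.0, -0.3]
contact_force: [-1.7, -0.6, 6.3]
gripper_width: 0.0155
```

At the stop. Release and back off, then look at the pads.

play_rows:
  series: [0.0005,0,0,0,0,0,0,0,0,0,0,0,0,0,0,0,0,0,0,0]

```text
time_s: 31.05
tcp_pos: [0.6233, 0.0315, 0.1854]
eef_rot: [178.4, 90.0, -1.5]
contact_force: [-2.5, -0.4, 8.6]
gripper_width: 0.0154
```

play_rows:
  series: [0,0,0,0,0,0,0,0,0,0,0,0,0,0,0,0,0,0,0,0]
  jaw: 45

```text
time_s: 31.47
tcp_pos: [0.623, 0.0315, 0.184]
eef_rot: [5.8, 90.0, -174.1]
contact_force: [-0.5, -1.0, -0.4]
gripper_width: 0.0384
```

play_rows:
  series: [0,0,0,0,-0.005,0,0,0,-0.01,0,0,0,-0.02,0,0,0,-0.03,0,0,0]

```text
time_s: 31.88
tcp_pos: [0.622, 0.0313, 0.2486]
eef_rot: [12.4, 89.8, -167.5]
contact_force: [0.5, 0.8, 0.2]
gripper_width: 0.0395
```

play_rows:
  series: [-0.02,0,0,0,-0.015,0,0,0,0,0,0.03,0,0,0,0.03,0,0,0,0.03,0]

```text
time_s: 32.3
tcp_pos: [0.5325, 0.0312, 0.2853]
eef_rot: [-164.7, 90.0, 15.4]
contact_force: [-0.7, 0.5, -0.4]
gripper_width: 0.0395
```

play_rows:
  series: [0,0,0.03,0,0,0,0.03,0,0,0,0,0,0,0,0,0,0,0,0,0]
  jaw: 100

```text
time_s: 32.72
tcp_pos: [0.4737, 0.0315, 0.2858]
eef_rot: [-159.2, 89.9, 20.9]
contact_force: [0.2, 1.2, -0.3]
gripper_width: 0.067
```

Run:
```python
from h import *
go([.4399,.0683,.25],0)
c=snap('wrist','w12.png');c=snap('side','s12.png')
cv2.imwrite('pics/s12y.png',cv2.resize(c['img'][80:300,230:400],None,fx=2.7,fy=2.7)) 
c=snap('top','t12.png')
cv2.imwrite('pics/t12z.png',cv2.resize(c['img'][105:255,160:450],None,fx=2.7,fy=2.7,interpolation=cv2.INTER_CUBIC))
```

```text
t 32.72 tcp [0.4737 0.0315 0.2858] zang -179.88 F [ 0.2  1.2 -0.3] w 0.067 shift [ 0.0357 -0.0368  0.0338]  spin rad 0.0020 (alt -3.140) j6 -27.5 shift after spin [ 0.0357 -0.0368  0.0338]
```

View pics/w12.png

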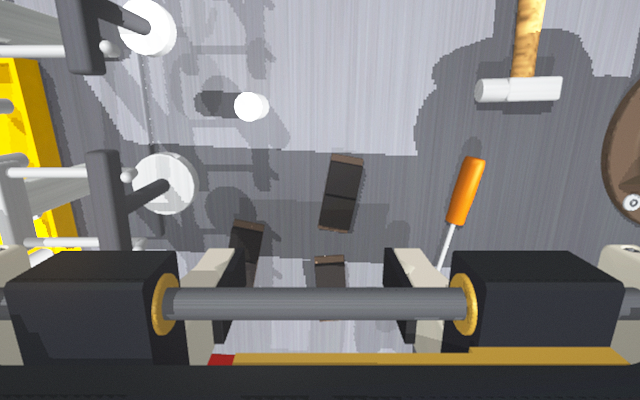

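View pics/s12y.png

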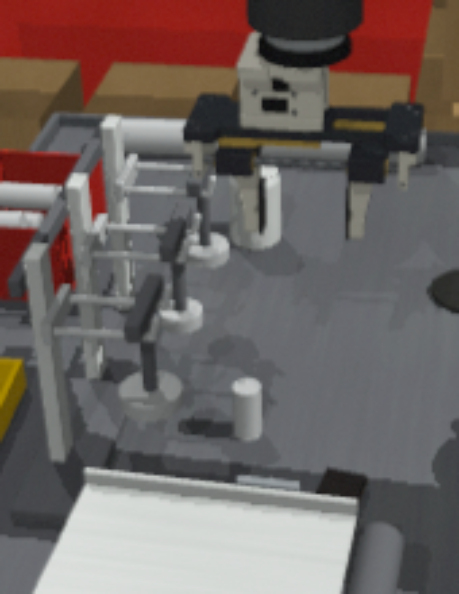

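View pics/t12z.png

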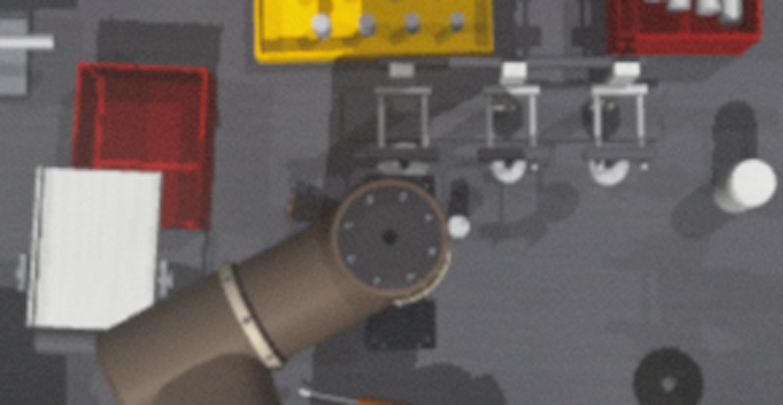

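Run:
```python
from h import *
c=load('w12')
cv2.imwrite('pics/w12z.png',cv2.resize(c['img'][135:330,200:400],None,fx=3,fy=3))
```

```text
(no output)
```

View pics/w12z.png

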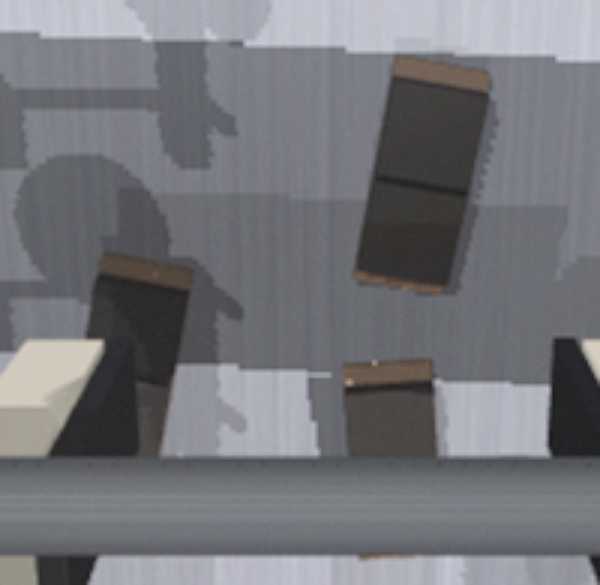

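Run:
```python
from h import *
c=load('w12')
Z=lambda u,v,z:onz(c,200+(u+.5)/3-.5,135+(v+.5)/3-.5,z)
P=[(392,76,.016),(489,93,.016),(445,287,.016),(357,271,.016)]
q=[Z(*p)[:2] for p in P]; print(np.round(q,4)); m=sum(q)/4; d=(q[0]+q[1]-q[2]-q[3])/2; print('pad c',m,np.linalg.norm(d),np.degrees(np.arctan2(d[1],d[0]))%180,'w',np.linalg.norm(q[0]-q[1]))
a,b=Z(343,385,.016)[:2],Z(432,381,.016)[:2]; e=b-a; print('pad B edge',a,b,np.linalg.norm(e),np.degrees(np.arctan2(e[1],e[0])))
a,b=Z(97,273,.016)[:2],Z(190,292,.016)[:2]; e=b-a; print('pad C edge',a,b,np.linalg.norm(e),np.degrees(np.arctan2(e[1],e[0])))
```

```text
[[0.4556 0.0207]
 [0.4162 0.0275]
 [0.4316 0.1111]
 [0.4692 0.104 ]]
pad c [0.44317147 0.06581826] 0.0846875165843317 80.14960743387705 w 0.03997532247953161
pad B edge [0.47507728 0.15704686] [0.43600571 0.15498835] 0.03912575272603319 -176.98412798625557
pad C edge [0.58001097 0.10523476] [0.54070066 0.11372593] 0.040216925462557965 167.81117048468826
```

play_rows:
  series: [0,0,0,0.09,0,0,0,0.083,0,0,0,0,0,0,0,0,0,0,0,0]

```text
time_s: 33.28
tcp_pos: [0.4735, 0.0313, 0.2842]
eef_rot: [41.0, 90.0, -148.7]
contact_force: [0.1, 0.2, -0.4]
gripper_width: 0.088
```

Run:
```python
from h import *
go([.4432,.0658,.12],-9.9)
```

```text
t 33.28 tcp [0.4735 0.0313 0.2842] zang 170.31 F [ 0.1  0.2 -0.4] w 0.088 shift [ 0.1642 -0.029   0.0356]  spin rad 0.0037 (alt -3.138) j6 -37.3 shift after spin [ 0.1642 -0.0289  0.0357]
```

play_rows:
  series: [0.025,-0.015,0.018,0.003,0.025,-0.014,0.0177,0,0.035,0,0,0,0.035,0,0,0,0.03,0,0,0]

```text
time_s: 33.7
tcp_pos: [0.4425, 0.0662, 0.1329]
eef_rot: [-104.3, 90.0, 65.9]
contact_force: [-0.3, 0.6, -0.7]
gripper_width: 0.0873
```

play_rows:
  series: [0.014,0,0,0,0,0,0,0,0,0,0,0,0,0,0,0,0,0,0,0]

```text
time_s: 34.12
tcp_pos: [0.4441, 0.0665, 0.1219]
eef_rot: [-142.8, 89.9, 27.2]
contact_force: [0.6, -0.5, 0.1]
gripper_width: 0.0874
```

Run:
```python
from h import *
go([.4432,.0658,.005],-9.9)
c=snap('wrist','w13.png')
```

```text
t 34.12 tcp [0.4441 0.0665 0.1219] zang 170.04 F [ 0.6 -0.5  0.1] w 0.0874 shift [0.1169 0.0011 0.001 ]  spin rad -0.0011 (alt 3.141) j6 -43.8 shift after spin [0.1169 0.0011 0.001 ]
```

View pics/w13.png

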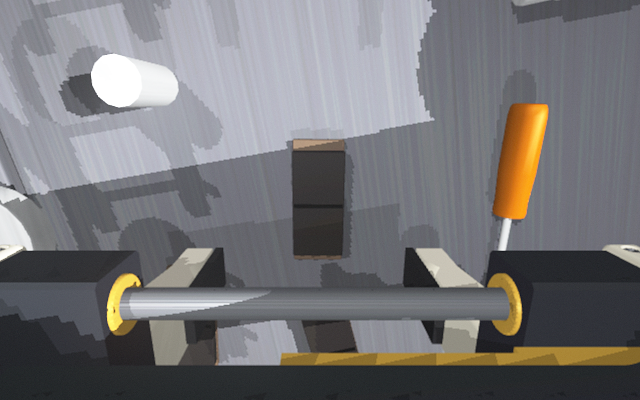

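play_rows:
  series: [0.03,0,0.001,0,0.03,0,0,0,0.03,0,0,0,0.015,0,0,0,0.005,0,0,0]

```text
time_s: 34.58
tcp_pos: [0.4413, 0.0657, 0.009]
eef_rot: [39.8, 89.9, -150.2]
contact_force: [-0.1, 1.5, -0.1]
gripper_width: 0.088
```

play_rows:
  series: [0.002,0,0,0,0,0,0,0,0,0,0,0,0,0,0,0,0,0,0,0]

```text
time_s: 35.0
tcp_pos: [0.4428, 0.0666, 0.0095]
eef_rot: [-137.7, 89.9, 32.4]
contact_force: [0.3, 0.4, 0.2]
gripper_width: 0.0878
```

Run:
```python
from h import *
go([.4432,.0658,.004],-9.9)
```

```text
t 35.0 tcp [0.4428 0.0666 0.0095] zang 170.01 F [0.3 0.4 0.2] w 0.0878 shift [ 0.0055  0.0008 -0.0006]  spin rad -0.0016 (alt 3.140) j6 -43.9 shift after spin [ 0.0055  0.0008 -0.0006]
```

play_rows:
  series: [0.003,0,0,0,0,0,0,0,0,0,0,0,0,0,0,0,0,0,0,0]

```text
time_s: 35.42
tcp_pos: [0.4421, 0.0662, 0.0055]
eef_rot: [61.4, 90.0, -128.6]
contact_force: [-0.5, 0.3, 0.2]
gripper_width: 0.0878
```

play_rows:
  series: [0,0,0,0,0,0,0,0,0,0,0,0,0,0,0,0,0,0,0,0]
  jaw: 0
  squeeze: 40

```text
time_s: 35.83
tcp_pos: [0.442, 0.0662, 0.0054]
eef_rot: [-22.6, 90.0, 147.4]
contact_force: [0.1, 0.1, 0.6]
gripper_width: 0.0598
```

play_rows:
  series: [0,0,0,0,0,0,0,0,0,0,0,0,0,0,0,0,0,0,0,0]

```text
time_s: 36.25
tcp_pos: [0.4418, 0.0661, 0.0054]
eef_rot: [27.8, 90.0, -162.2]
contact_force: [-1.0, 0.2, 0.3]
gripper_width: 0.0395
```

Run:
```python
from h import *
go([.4432,.0658,.304],0)
t=load('t12'); s=load('s12')
cv2.imwrite('pics/chs.png',cv2.resize(s['img'][230:400,140:400],None,fx=3,fy=3))
cv2.imwrite('pics/cht.png',cv2.resize(load('top0')['img'][120:240,155:250],None,fx=5,fy=5,interpolation=cv2.INTER_CUBIC))
```

```text
t 36.25 tcp [0.4418 0.0661 0.0054] zang 170.0 F [-1.   0.2  0.3] w 0.0395 shift [-2.986e-01  1.000e-04 -1.300e-03]  spin rad -0.1746 (alt 2.967) j6 -43.9 shift after spin [-0.2986  0.0004 -0.0013]
```

View pics/chs.png

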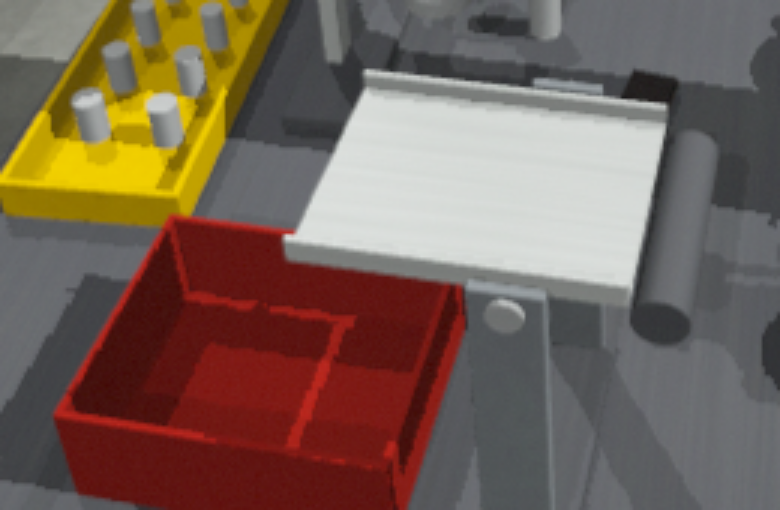

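View pics/cht.png

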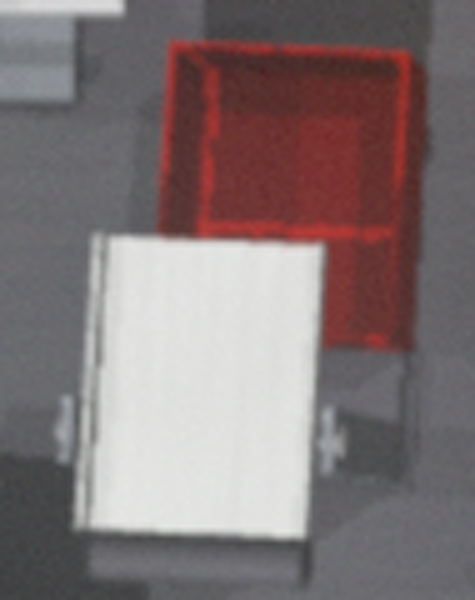

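Run:
```python
from h import *
t=load('top0')
Z=lambda u,v,z:onz(t,155+(u+.5)/5-.5,120+(v+.5)/5-.5,z)[:2]
q=[Z(*p,.252 ) for p in [(97,234),(325,242),(308,538),(76,527)]]
q[0]
print(np.round(q,4)); m=sum(q)/4; d=(q[0]+q[1]-q[2]-q[3])/2; yaw=np.arctan2(d[1],d[0]); 
print('tray c',m,np.linalg.norm(d),'yaw',np.degrees(yaw),'w',np.linalg.norm(q[0]-q[1]))
ex=np.array([np.cos(yaw),np.sin(yaw)]); print('load pt (65 from bin edge)',(q[0]+q[1])/2-.065*ex,'from center',m+.0325*ex, 'pivot(mid)', m)
b=[Z(*p,.08) for p in [(172,42),(412,52),(413,350)]]; e=b[1]-b[0]; print(np.round(b,4),np.linalg.norm(e),np.degrees(np.arctan2(e[1],e[0]))+90, np.linalg.norm(b[2]-b[1]))
s=load('s12')
S=lambda u,v:(140+(u+.5)/3-.5,230+(v+.5)/3-.5)
T=lambda u,v:(155+(u+.5)/5-.5,120+(v+.5)/5-.5)
for a,c in [((325,242),(366,72)),((308,538),(667,105)),((97,234),(285,237)),((76,527),(632,291))]: print(tri(t,T(*a),s,S(*c)))
```

```text
[[0.6002 0.477 ]
 [0.5945 0.3261]
 [0.3986 0.3348]
 [0.4064 0.4869]]
tray c [0.49991298 0.40619398] 0.19506365356748775 yaw -2.7439390761202023 w 0.15098508531614377
load pt (65 from bin edge) [0.53240751 0.4046366 ] from center [0.53237572 0.40463813] pivot(mid) [0.49991298 0.40619398]
[[0.7701 0.4831]
 [0.7622 0.3033]
 [0.5377 0.3004]] 0.17992287575155935 -2.5123982619774665 0.2244935018364675
(array([0.59444188, 0.32706311, 0.24717017]), np.float64(0.0014513706153791554))
(array([0.39851762, 0.33561094, 0.24863752]), np.float64(0.00018343105066367978))
(array([0.59997771, 0.47724999, 0.25086499]), np.float64(0.0007555558567145468))
(array([0.40464917, 0.48813445, 0.24815497]), np.float64(0.0035024727763023566))
```

play_rows:
  series: [-0.015,0,0,0,-0.03,0,0,0,-0.035,0,0,0,-0.035,0,0,0,-0.035,0,0,0]

```text
time_s: 36.67
tcp_pos: [0.4411, 0.0657, 0.1566]
eef_rot: [28.0, 89.9, -162.0]
contact_force: [1.7, 1.6, -4.2]
gripper_width: 0.0398
```

play_rows:
  series: [-0.035,0,0,-0.1,-0.035,0,0,-0.1,-0.035,0,0,-0.1,-0.035,0,0,-0.1,-0.02,0,0,-0.1]

```text
time_s: 37.08
tcp_pos: [0.4425, 0.0662, 0.3191]
eef_rot: [-175.2, 89.8, 23.7]
contact_force: [0.4, 0.1, -3.6]
gripper_width: 0.0393
```

play_rows:
  series: [0,0,0,-0.1,0,0,0,-0.1,0,0,0,-0.1,0,0,0,-0.1,0,0,0,-0.1]

```text
time_s: 37.5
tcp_pos: [0.4414, 0.0661, 0.3146]
eef_rot: [-43.0, 89.9, -175.4]
contact_force: [-0.1, -0.3, -4.4]
gripper_width: 0.0397
```

play_rows:
  series: [0,0,0,-0.12,0,0,0,-0.12,0,0,0,-0.12,0,0,0,-0.12,0,0,0,-0.12]

```text
time_s: 37.92
tcp_pos: [0.4414, 0.066, 0.3146]
eef_rot: [-73.1, 89.9, -171.1]
contact_force: [0.4, -0.2, -3.5]
gripper_width: 0.0399
```

Run:
```python
from h import *
go([.5324,.4046,.32],87.35)
print(get_state()['joints'])
```

```text
t 37.92 tcp [0.4414 0.066  0.3146] zang -98.0 F [ 0.4 -0.2 -3.5] w 0.0399 shift [-0.0057  0.043  -0.3479]  spin rad -0.0933 (alt 3.048) j6 48.1 shift after spin [-0.0057  0.0752 -0.3424]
[ 3.39211112e+01 -4.53982094e+00 -1.77278885e+01 -4.12358063e-02
 -7.68978723e+01  4.80899926e+01]
```

play_rows:
  series: [-0.006,0,0,-0.0933,0,0.005,-0.02,0,0,0.007,-0.032,0,0,0.007,-0.032,0,0,0.007,-0.032,0]

```text
time_s: 38.33
tcp_pos: [0.4737, 0.1817, 0.3209]
eef_rot: [-89.9, 89.9, 177.1]
contact_force: [0.6, 0.3, -2.6]
gripper_width: 0.0394
```

play_rows:
  series: [0,0.007,-0.032,0,0,0.007,-0.032,0,0,0.007,-0.032,0,0,0.007,-0.032,0,0,0.007,-0.032,0]

```text
time_s: 38.75
tcp_pos: [0.517, 0.3401, 0.3202]
eef_rot: [-55.5, 89.9, -148.5]
contact_force: [0.5, -0.4, -3.2]
gripper_width: 0.0396
```

play_rows:
  series: [0,0.007,-0.032,0,0,0.006,-0.02,0,0,0,-0.01,0,0,0,0,0,0,0,0,0]

```text
time_s: 39.17
tcp_pos: [0.533, 0.3997, 0.32]
eef_rot: [-41.5, 89.8, -134.5]
contact_force: [0.7, -0.2, -3.6]
gripper_width: 0.0397
```

Run:
```python
from h import *
go([.5324,.4046,.2475],87.35)
c=snap('wrist','w14.png'); snap('side','s14.png')
```

```text
t 39.17 tcp [0.533  0.3997 0.32  ] zang -92.95 F [ 0.7 -0.2 -3.6] w 0.0397 shift [ 0.0725 -0.0007 -0.005 ]  spin rad -0.0053 (alt 3.136) j6 33.5 shift after spin [ 0.0725 -0.0007 -0.005 ]
```

View pics/w14.png

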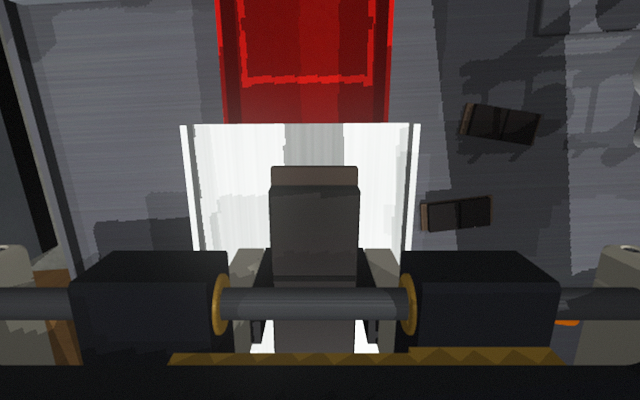

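View pics/s14.png

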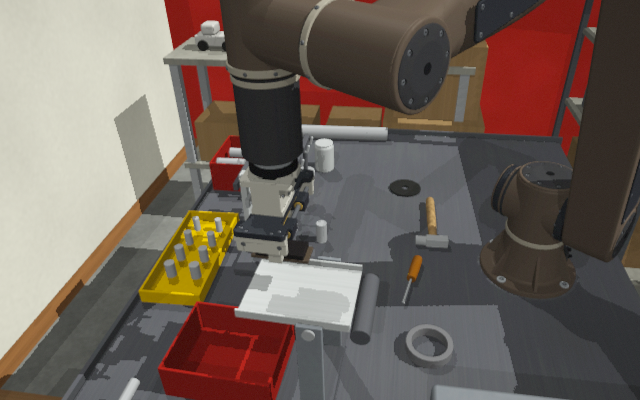

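play_rows:
  series: [0.01,-0.0005,-0.005,-0.005,0.02,0,0,0,0.02,0,0,0,0.012,0,0,0,0.003,0,0,0]

```text
time_s: 39.68
tcp_pos: [0.5322, 0.4036, 0.2535]
eef_rot: [-45.8, 89.8, -138.5]
contact_force: [-1.6, -0.1, -4.8]
gripper_width: 0.0395
```

play_rows:
  series: [0,0,0,0,0,0,0,0,0,0,0,0,0,0,0,0,0,0,0,0]

```text
time_s: 40.1
tcp_pos: [0.5335, 0.4052, 0.2574]
eef_rot: [141.7, 89.9, 49.0]
contact_force: [0.5, -0.1, -3.6]
gripper_width: 0.0394
```

Run:
```python
from h import *
go([.5324,.4046,.2475],87.35)
```

```text
t 40.1 tcp [0.5335 0.4052 0.2574] zang -92.69 F [ 0.5 -0.1 -3.6] w 0.0394 shift [ 0.0099 -0.0011  0.0006]  spin rad -0.0007 (alt 3.141) j6 33.5 shift after spin [ 0.0099 -0.0011  0.0006]
```

play_rows:
  series: [0.004,0.001,0,0,0.003,0,0,0,0.001,0,0,0,0,0,0,0,0,0,0,0]

```text
time_s: 40.52
tcp_pos: [0.5342, 0.4048, 0.2482]
eef_rot: [-33.1, 90.0, -125.8]
contact_force: [-0.1, 0.2, -3.2]
gripper_width: 0.0394
```

play_rows:
  series: [0,0,0,0,0,0,0,0,0,0,0,0,0,0,0,0,0,0,0,0]

```text
time_s: 40.93
tcp_pos: [0.5343, 0.4049, 0.2485]
eef_rot: [145.6, 90.0, 52.9]
contact_force: [-0.6, -0.2, -3.6]
gripper_width: 0.0398
```

Run:
```python
from h import *
go([.5324,.4046,.2475],87.35)
```

```text
t 40.93 tcp [0.5343 0.4049 0.2485] zang -92.69 F [-0.6 -0.2 -3.6] w 0.0398 shift [ 0.001  -0.0019  0.0004]  spin rad -0.0008 (alt 3.141) j6 33.5 shift after spin [ 0.001  -0.0019  0.0004]
```

play_rows:
  series: [0,0,0,0,0,0,0,0,0,0,0,0,0,0,0,0,0,0,0,0]
  jaw: 80

```text
time_s: 41.35
tcp_pos: [0.5344, 0.4049, 0.2488]
eef_rot: [135.0, 90.0, 42.3]
contact_force: [0.9, -0.4, -1.2]
gripper_width: 0.0664
```

play_rows:
  series: [-0.02,0,0,0,-0.03,0,0,0,-0.03,0,0,0,-0.02,0,0,0,0,0,0,0]

```text
time_s: 41.77
tcp_pos: [0.5359, 0.4057, 0.3545]
eef_rot: [132.5, 89.5, 39.8]
contact_force: [0.4, 0.1, 0.9]
gripper_width: 0.07
```

Run:
```python
from h import *
go([.5324,.4046,.32],87.35)
c=snap('wrist','w15.png'); snap('side','s15.png')
```

```text
t 41.77 tcp [0.5359 0.4057 0.3545] zang -92.68 F [0.4 0.1 0.9] w 0.07 shift [ 0.0344 -0.0036  0.0014]  spin rad -0.0006 (alt 3.141) j6 33.5 shift after spin [ 0.0344 -0.0036  0.0014]
```

View pics/s15.png

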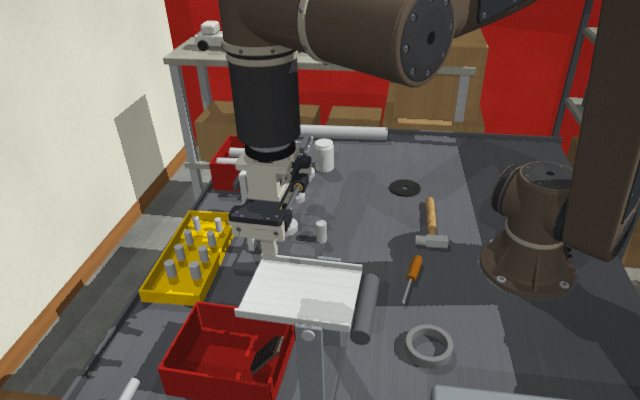

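View pics/w15.png

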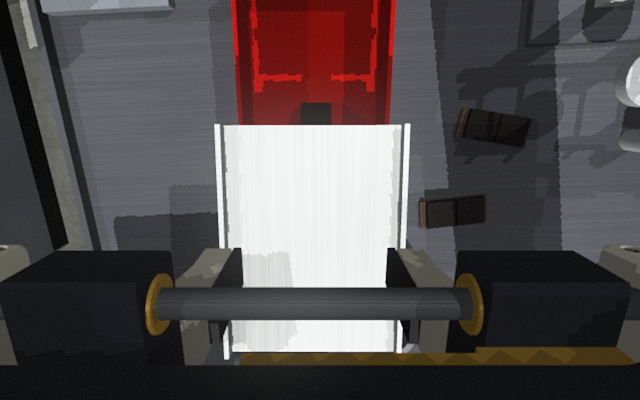

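Run:
```python
from h import *
c=load('w15')
cv2.imwrite('pics/w15z.png',cv2.resize(c['img'][95:245,400:550],None,fx=4,fy=4))
```

```text
(no output)
```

View pics/w15z.png

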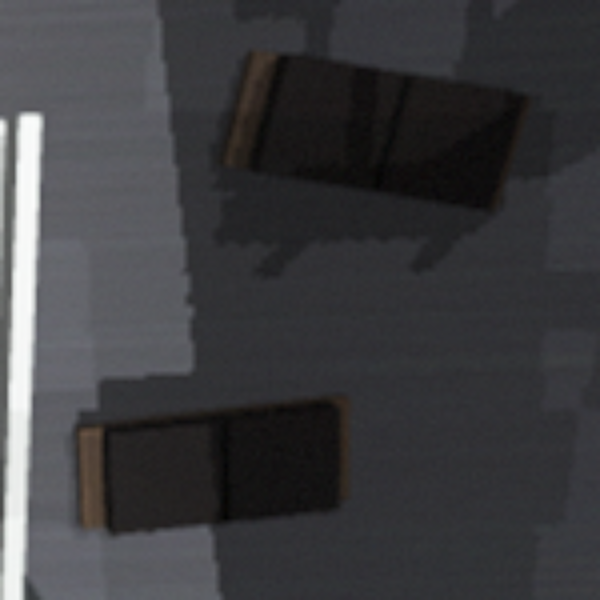

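Run:
```python
from h import *
c=load('w15')
Z=lambda u,v,z:onz(c,400+(u+.5)/4-.5,95+(v+.5)/4-.5,z)[:2]
for n,P in (('B',[(105,429),(338,403),(338,507),(110,534)]),('C',[(284,56),(525,95),(495,211),(258,172)])):
    q=[Z(*p,.016) for p in P]; m=sum(q)/4; d=(q[1]+q[2]-q[0]-q[3])/2; print(n,m.round(4),np.linalg.norm(d).round(4),'len dir',np.degrees(np.arctan2(d[1],d[0]))%180,'w',np.linalg.norm(q[0]-q[3]))
go([.456,.1985,.2],5)
```

```text
B [0.4535 0.204 ] 0.0835 len dir 94.38222000436862 w 0.04061909530556208
C [0.5708 0.1542] 0.0843 len dir 78.45485933115195 w 0.03872291075728838
t 41.87 tcp [0.5345 0.4051 0.3496] zang -92.7 F [-0.4  0.6 -0.8] w 0.0702 shift [ 0.1491 -0.0688  0.2104]  spin rad 1.4365 (alt -1.705) j6 33.5 shift after spin [0.1491 0.1993 0.0964]
```

play_rows:
  series: [0,-0.01,0.03,0.1,0,0,0.03,0.12,0,0,0.035,0.12,0,0.004,0.035,0.12,0,0.01,0.035,0.12]
  jaw: 100

```text
time_s: 42.28
tcp_pos: [0.4904, 0.241, 0.3469]
eef_rot: [-16.1, 89.9, -142.3]
contact_force: [0.5, -0.6, 0.5]
gripper_width: 0.0873
```

play_rows:
  series: [0,0,0,0.12,0,0,0,0.12,0,0,0,0.12,0,0,0,0.12,0,0,0,0.12]

```text
time_s: 42.7
tcp_pos: [0.491, 0.2421, 0.3473]
eef_rot: [14.6, 89.9, -146.1]
contact_force: [1.1, 0.2, 0.2]
gripper_width: 0.0873
```

play_rows:
  series: [0,0,0,0.12,0,0,0,0.12,0,0,0,0,0,0,0,0,0,0,0,0]

```text
time_s: 43.12
tcp_pos: [0.4913, 0.2424, 0.3479]
eef_rot: [34.3, 89.9, -139.6]
contact_force: [-0.4, -0.7, 0.1]
gripper_width: 0.0875
```

Run:
```python
from h import *
go([.455,.201,.2],4.4)
```

```text
t 43.12 tcp [0.4913 0.2424 0.3479] zang -173.82 F [-0.4 -0.7  0.1] w 0.0875 shift [0.148  0.0372 0.0405]  spin rad 0.0310 (alt -3.111) j6 -40.6 shift after spin [0.148  0.0384 0.0393]
```

play_rows:
  series: [0.02,0.01,0.01,0.031,0.03,0.0142,0.0145,0,0.03,0.0142,0.0145,0,0.03,0,0,0,0.03,0,0,0]

```text
time_s: 43.53
tcp_pos: [0.455, 0.2003, 0.2078]
eef_rot: [-136.3, 89.9, 48.1]
contact_force: [1.0, 1.0, -0.8]
gripper_width: 0.0875
```

play_rows:
  series: [0.01,0,0,0,0.01,0,0,0,0,0,0,0,0,0,0,0,0,0,0,0]

```text
time_s: 43.95
tcp_pos: [0.4567, 0.2019, 0.1899]
eef_rot: [-151.1, 89.9, 33.1]
contact_force: [0.9, -0.5, 0.0]
gripper_width: 0.0875
```

Run:
```python
from h import *
go([.455,.201,.005],4.4)
c=snap('wrist','w16.png'); print(proj(c,[.455,.201,.016]))
```

```text
t 43.95 tcp [0.4567 0.2019 0.1899] zang -175.78 F [ 0.9 -0.5  0. ] w 0.0875 shift [0.1849 0.0009 0.0021]  spin rad -0.0032 (alt 3.138) j6 -42.3 shift after spin [0.1849 0.0009 0.0021]
[317.17456358 185.96747124]
```

View pics/w16.png

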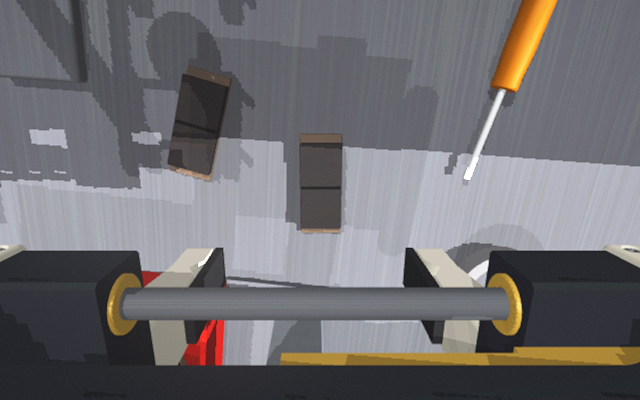

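play_rows:
  series: [0.035,0.001,0.005,0,0.04,0,0,0,0.04,0,0,0,0.035,0,0,0,0.02,0,0,0]

```text
time_s: 44.42
tcp_pos: [0.4501, 0.1992, 0.0162]
eef_rot: [31.7, 89.9, -144.2]
contact_force: [-0.2, -0.4, 0.1]
gripper_width: 0.088
```

play_rows:
  series: [0.007,0,0,0,0.004,0,0,0,0,0,0,0,0,0,0,0,0,0,0,0]

```text
time_s: 44.83
tcp_pos: [0.4518, 0.2008, 0.0091]
eef_rot: [-140.9, 89.8, 43.3]
contact_force: [-0.5, -0.0, -0.7]
gripper_width: 0.0877
```

play_rows:
  series: [0,0,0,0,0,0,0,0,0,0,0,0,0,0,0,0,0,0,0,0]

```text
time_s: 45.25
tcp_pos: [0.4509, 0.1998, 0.0076]
eef_rot: [-138.7, 90.0, 45.4]
contact_force: [-0.0, -0.3, -0.7]
gripper_width: 0.0874
```

play_rows:
  series: [0.0025,0.001,0,0,0,0,0,0,0,0,0,0,0,0,0,0,0,0,0,0]
  jaw: 0

```text
time_s: 45.67
tcp_pos: [0.4509, 0.1988, 0.0049]
eef_rot: [41.7, 90.0, -134.2]
contact_force: [0.6, 0.9, -0.2]
gripper_width: 0.0596
```

play_rows:
  series: [0,0,0,0,0,0,0,0,0,0,0,0,0,0,0,0,0,0,0,0]

```text
time_s: 46.08
tcp_pos: [0.4509, 0.1988, 0.005]
eef_rot: [-125.9, 90.0, 58.3]
contact_force: [-0.4, -0.6, 0.5]
gripper_width: 0.0394
```

play_rows:
  series: [-0.015,0,0,0,-0.03,0,0,0,-0.035,0,0,0,-0.035,0,0,0,-0.035,0,0,0]

```text
time_s: 46.5
tcp_pos: [0.4501, 0.1982, 0.1561]
eef_rot: [27.1, 89.9, -148.8]
contact_force: [1.7, 1.0, -3.2]
gripper_width: 0.0395
```

play_rows:
  series: [-0.035,0,0,-0.1,-0.035,0,0,-0.1,-0.035,0,0,-0.1,-0.035,0,0,-0.1,-0.025,0,0,-0.1]

```text
time_s: 46.92
tcp_pos: [0.4509, 0.1987, 0.323]
eef_rot: [-172.1, 89.9, 41.1]
contact_force: [0.7, 0.8, -2.5]
gripper_width: 0.0394
```

play_rows:
  series: [0,0,0,-0.12,0,0,0,-0.12,0,0,0,-0.12,0,0,0,-0.12,0,0,0,-0.12]

```text
time_s: 47.33
tcp_pos: [0.4503, 0.1985, 0.3192]
eef_rot: [-47.9, 89.9, -160.3]
contact_force: [1.1, -0.9, -2.0]
gripper_width: 0.0391
```

Run:
```python
from h import *
go([.5324,.4046,.32],87.35)
```

```text
t 47.33 tcp [0.4503 0.1985 0.3192] zang -112.47 F [ 1.1 -0.9 -2. ] w 0.0391 shift [-0.001  -0.0029 -0.2219]  spin rad -0.3460 (alt 2.796) j6 20.8 shift after spin [-0.001   0.0725 -0.2097]
```

play_rows:
  series: [-0.002,0,0,-0.12,0,0,0,-0.12,0,0,0,-0.106,0,0.008,-0.022,0,0,0.01,-0.03,0]

```text
time_s: 47.75
tcp_pos: [0.4709, 0.2487, 0.3223]
eef_rot: [-146.9, 90.0, 120.0]
contact_force: [0.3, -0.5, -4.0]
gripper_width: 0.0395
```

play_rows:
  series: [0,0.01,-0.03,0,0,0.011,-0.03,0,0,0.011,-0.03,0,0,0.011,-0.03,0,0,0.011,-0.028,0]

```text
time_s: 48.17
tcp_pos: [0.5332, 0.3962, 0.3207]
eef_rot: [-54.8, 89.9, -147.8]
contact_force: [0.1, 0.8, -2.1]
gripper_width: 0.0397
```

play_rows:
  series: [0,0.0005,-0.01,0,0,0,0,0,0,0,0,0,0,0,0,0,0,0,0,0]

```text
time_s: 48.58
tcp_pos: [0.5339, 0.4037, 0.3224]
eef_rot: [149.3, 90.0, 56.3]
contact_force: [-0.7, -0.2, -2.7]
gripper_width: 0.0394
```

Run:
```python
from h import *
go([.5324,.4046,.248],87.35)
c=snap('wrist','w17.png'); snap('side','s17.png')
```

```text
t 48.58 tcp [0.5339 0.4037 0.3224] zang -93.01 F [-0.7 -0.2 -2.7] w 0.0394 shift [ 0.0744 -0.0016 -0.0008]  spin rad -0.0062 (alt 3.135) j6 33.2 shift after spin [ 0.0744 -0.0016 -0.0008]
```

View pics/w17.png

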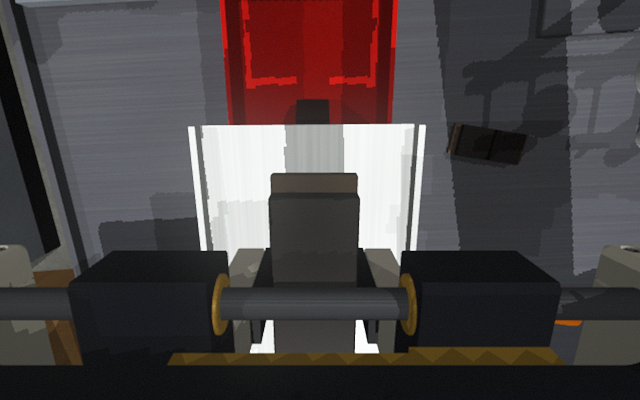

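play_rows:
  series: [0.02,-0.0015,-0.001,-0.005,0.02,0,0,0,0.02,0,0,0,0.01,0,0,0,0.002,0,0,0]

```text
time_s: 49.1
tcp_pos: [0.5319, 0.4046, 0.248]
eef_rot: [-43.5, 89.8, -136.3]
contact_force: [-0.2, -0.6, -2.8]
gripper_width: 0.0394
```

play_rows:
  series: [0.001,0,0,0,0,0,0,0,0,0,0,0,0,0,0,0,0,0,0,0]

```text
time_s: 49.52
tcp_pos: [0.533, 0.406, 0.2499]
eef_rot: [140.5, 89.9, 47.8]
contact_force: [-0.2, 0.3, -2.5]
gripper_width: 0.0396
```

Run:
```python
from h import *
go([.5324,.4046,.248],87.35)
```

```text
t 49.52 tcp [0.533  0.406  0.2499] zang -92.69 F [-0.2  0.3 -2.5] w 0.0396 shift [ 0.0019 -0.0005  0.0015]  spin rad -0.0007 (alt 3.141) j6 33.4 shift after spin [ 0.0019 -0.0006  0.0015]
```

play_rows:
  series: [0,0,0.001,0,0,0,0,0,0,0,0,0,0,0,0,0,0,0,0,0]

```text
time_s: 49.93
tcp_pos: [0.5327, 0.4048, 0.249]
eef_rot: [-161.0, 90.0, 106.4]
contact_force: [0.1, -0.4, -3.2]
gripper_width: 0.0398
```

play_rows:
  series: [0,0,0,0,0,0,0,0,0,0,0,0,0,0,0,0,0,0,0,0]
  jaw: 80

```text
time_s: 50.35
tcp_pos: [0.5328, 0.4049, 0.2493]
eef_rot: [135.9, 90.0, 43.2]
contact_force: [-0.7, -0.4, 0.2]
gripper_width: 0.0666
```

play_rows:
  series: [-0.02,0,0,0,-0.03,0,0,0,-0.03,0,0,0,-0.02,0,0,0,0,0,0,0]

```text
time_s: 50.77
tcp_pos: [0.5343, 0.4056, 0.3549]
eef_rot: [133.0, 89.5, 40.3]
contact_force: [0.5, -0.7, 0.4]
gripper_width: 0.07
```

play_rows:
  series: [0,0,0,0,0,0,0,0,0,0,0,0,0,0,0,0,0,0,0,0]

```text
time_s: 51.18
tcp_pos: [0.5326, 0.4046, 0.348]
eef_rot: [-35.6, 89.9, -128.3]
contact_force: [-0.1, 0.3, 0.1]
gripper_width: 0.07
```

Run:
```python
from h import *
c=snap('wrist','w18.png'); s=snap('side','s18.png')
cv2.imwrite('pics/w18z.png',cv2.resize(c['img'][75:225,400:560],None,fx=4,fy=4))
```

```text
(no output)
```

View pics/s18.png

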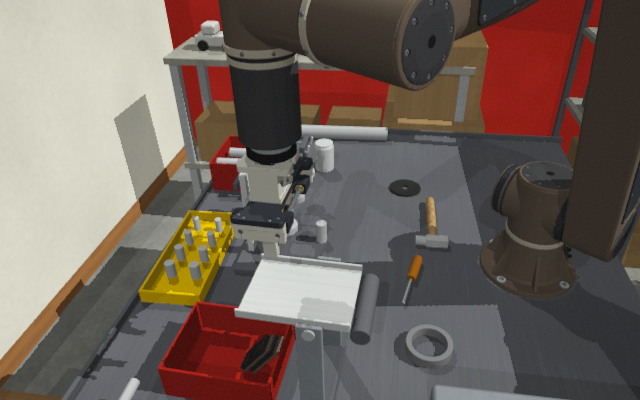

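View pics/w18.png

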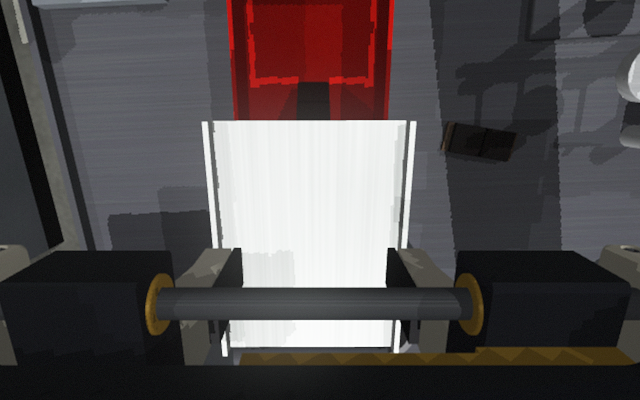

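View pics/w18z.png

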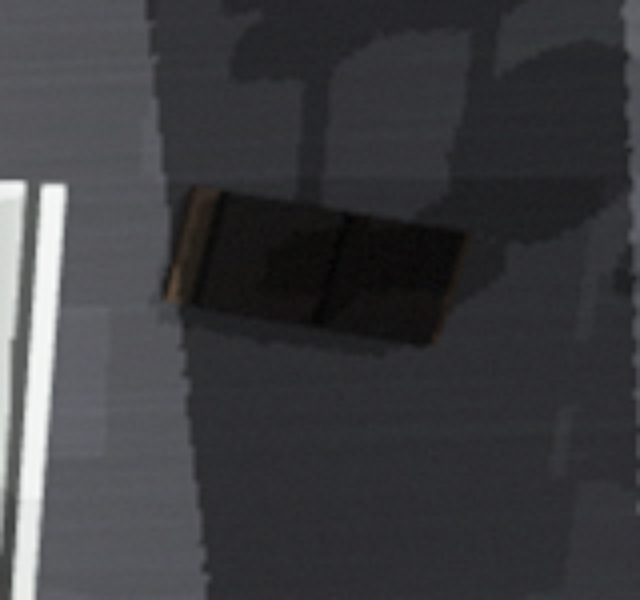

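Run:
```python
from h import *
c=load('w18')
Z=lambda u,v,z:onz(c,400+(u+.5)/4-.5,75+(v+.5)/4-.5,z)[:2]
P=[(222,193),(465,235),(432,344),(190,305)]
q=[Z(*p,.016) for p in P]; m=sum(q)/4; d=(q[1]+q[2]-q[0]-q[3])/2; a=np.degrees(np.arctan2(d[1],d[0]))%180
print(m.round(4),np.linalg.norm(d).round(4),'len dir',a,'w',np.linalg.norm(q[0]-q[3]))
go([m[0],m[1],.2],a-90)
```

```text
[0.5477 0.1732] 0.0859 len dir 78.1432509977064 w 0.03817708111837318
t 51.28 tcp [0.5326 0.4048 0.3484] zang -92.69 F [-0.3  0.1  0.2] w 0.0699 shift [0.1486 0.026  0.2305]  spin rad -1.4108 (alt 1.731) j6 33.4 shift after spin [ 0.1486 -0.2234  0.0623]
```

play_rows:
  series: [0,0.003,0.03,0,0,0.004,0.035,0,0,0.005,0.04,0,0,0.005,0.04,0,0,0.005,0.04,0]
  jaw: 100

```text
time_s: 51.7
tcp_pos: [0.5457, 0.2173, 0.3489]
eef_rot: [-1.4, 90.0, -94.1]
contact_force: [0.8, 0.6, -0.9]
gripper_width: 0.0873
```

play_rows:
  series: [0,0.004,0.03,-0.1,0,0,0.012,-0.12,0,0,0,-0.12,0,0,0,-0.12,0,0,0,-0.12]

```text
time_s: 52.12
tcp_pos: [0.5492, 0.1762, 0.3491]
eef_rot: [98.7, 90.0, 39.5]
contact_force: [0.5, 0.0, -1.1]
gripper_width: 0.0878
```

play_rows:
  series: [0,0,0,-0.12,0,0,0,-0.12,0,0,0,-0.12,0,0,0,-0.12,0,0,0,-0.12]

```text
time_s: 52.53
tcp_pos: [0.5492, 0.1768, 0.3489]
eef_rot: [-109.8, 90.0, -134.6]
contact_force: [-0.3, 0.1, -0.0]
gripper_width: 0.0879
```

play_rows:
  series: [0,0,0,-0.12,0,0,0,-0.1,0,0,0,0,0,0,0,0,0,0,0,0]

```text
time_s: 52.95
tcp_pos: [0.5492, 0.1768, 0.3489]
eef_rot: [-148.6, 90.0, -161.3]
contact_force: [-0.5, -1.2, 0.4]
gripper_width: 0.0873
```

Run:
```python
from h import *
go([.5477,.1732,.2],-11.8)
c=snap('wrist','w19.png'); print(proj(c,[.5477,.1732,.016]))
```

```text
t 52.95 tcp [0.5492 0.1768 0.3489] zang -12.67 F [-0.5 -1.2  0.4] w 0.0873 shift [ 0.1489 -0.0039 -0.0007]  spin rad -0.0153 (alt 3.126) j6 130.1 shift after spin [ 0.1489 -0.0039 -0.0007]
[312.45486472 162.56587429]
```

View pics/w19.png

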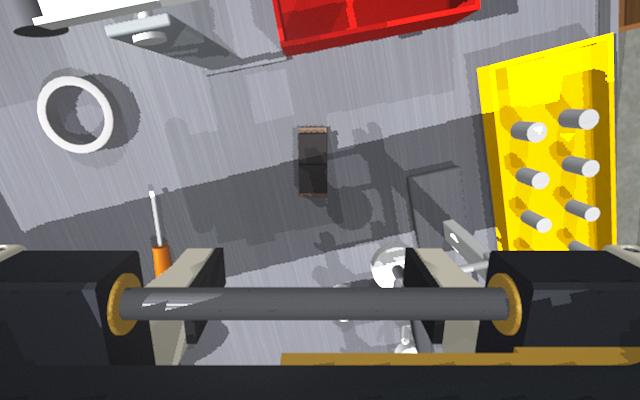

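play_rows:
  series: [0.03,-0.0035,-0.001,0,0.035,0,0,0,0.04,0,0,0,0.04,0,0,0,0.04,0,0,0]

```text
time_s: 53.42
tcp_pos: [0.5474, 0.1735, 0.1628]
eef_rot: [48.0, 89.9, 35.4]
contact_force: [1.3, 1.0, -0.2]
gripper_width: 0.0878
```

play_rows:
  series: [0.035,0,0,0,0.025,0,0,0,0,0,0,0,0,0,0,0,0,0,0,0]

```text
time_s: 53.83
tcp_pos: [0.5487, 0.1742, 0.1057]
eef_rot: [31.9, 89.9, 19.4]
contact_force: [0.9, 1.0, 0.3]
gripper_width: 0.0874
```

Run:
```python
from h import *
go([.5477,.1732,.005],-12.6)
c=snap('wrist','w20.png'); print(proj(c,[.5477,.1732,.016]))
```

```text
t 53.83 tcp [0.5487 0.1742 0.1057] zang -12.49 F [0.9 1.  0.3] w 0.0874 shift [ 0.1007 -0.0013 -0.0009]  spin rad 0.0019 (alt -3.140) j6 130.4 shift after spin [ 0.1007 -0.0013 -0.0009]
[310.95948699 212.88586105]
```

View pics/w20.png

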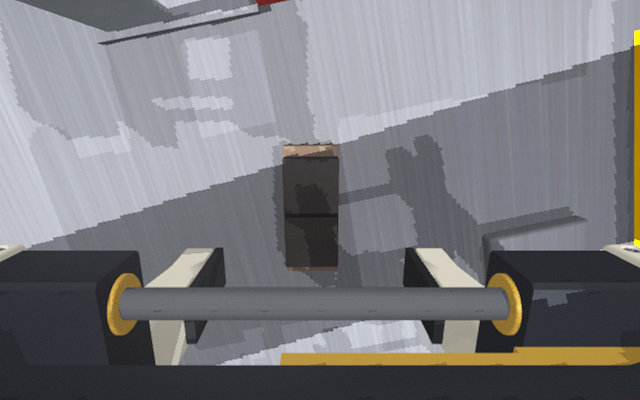

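Pad straight at (311,212), as predicted. Descend and grip.

play_rows:
  series: [0.03,-0.001,-0.001,0,0.03,0,0,0,0.025,0,0,0,0.008,0,0,0,0.003,0,0,0]

```text
time_s: 54.3
tcp_pos: [0.5465, 0.1729, 0.0081]
eef_rot: [-109.7, 90.0, -122.2]
contact_force: [0.2, -0.1, 0.2]
gripper_width: 0.0878
```

play_rows:
  series: [0,0,0,0,0,0,0,0,0,0,0,0,0,0,0,0,0,0,0,0]

```text
time_s: 54.72
tcp_pos: [0.5469, 0.1733, 0.009]
eef_rot: [47.5, 89.9, 35.1]
contact_force: [0.4, -0.1, -0.1]
gripper_width: 0.0873
```

play_rows:
  series: [0,0,0,0,0,0,0,0,0,0,0,0,0,0,0,0,0,0,0,0]

```text
time_s: 55.13
tcp_pos: [0.5463, 0.1728, 0.0079]
eef_rot: [-130.8, 90.0, -143.2]
contact_force: [-0.5, -0.7, 0.3]
gripper_width: 0.0874
```

play_rows:
  series: [0.0025,0,0,0,0,0,0,0,0,0,0,0,0,0,0,0,0,0,0,0]
  jaw: 0

```text
time_s: 55.55
tcp_pos: [0.5463, 0.1729, 0.0054]
eef_rot: [-134.8, 90.0, -147.2]
contact_force: [0.1, 0.7, 0.4]
gripper_width: 0.0598
```

play_rows:
  series: [0,0,0,0,0,0,0,0,0,0,0,0,0,0,0,0,0,0,0,0]

```text
time_s: 55.97
tcp_pos: [0.5463, 0.1729, 0.0055]
eef_rot: [49.9, 90.0, 37.4]
contact_force: [-0.1, 0.7, -0.7]
gripper_width: 0.0396
```

play_rows:
  series: [-0.015,0,0,0,-0.03,0,0,0,-0.035,0,0,0,-0.035,0,0,0,-0.035,0,0,0]

```text
time_s: 56.38
tcp_pos: [0.5454, 0.1724, 0.1563]
eef_rot: [-145.7, 89.9, -158.2]
contact_force: [1.3, 0.7, -4.2]
gripper_width: 0.0396
```

play_rows:
  series: [-0.035,0,0,0,-0.035,0,0,0,-0.035,0,0,0,-0.035,0,0,0,-0.025,0,0,0]

```text
time_s: 56.8
tcp_pos: [0.5462, 0.1728, 0.3234]
eef_rot: [47.3, 89.9, 34.8]
contact_force: [1.8, -0.1, -3.2]
gripper_width: 0.0396
```

Run:
```python
from h import *
go([.5324,.4046,.32],87.35)
```

```text
t 56.8 tcp [0.5462 0.1728 0.3234] zang -12.48 F [ 1.8 -0.1 -3.2] w 0.0396 shift [ 0.0037  0.2233 -0.0636]  spin rad 1.3993 (alt -1.742) j6 130.4 shift after spin [ 0.0037 -0.0245 -0.2309]
```

play_rows:
  series: [0,0,0,0.12,0,0,0,0.12,0,0,0,0.12,0,0,0,0.12,0,0,0,0.12]

```text
time_s: 57.22
tcp_pos: [0.5456, 0.1727, 0.3195]
eef_rot: [-122.8, 89.9, -170.0]
contact_force: [-0.2, -0.5, -2.7]
gripper_width: 0.0397
```

play_rows:
  series: [0,0,0,0.12,0,0,0,0.12,0,0,0,0.12,0,0,0,0.12,0,0,0,0.12]

```text
time_s: 57.63
tcp_pos: [0.5456, 0.1728, 0.3194]
eef_rot: [-86.3, 89.9, -167.8]
contact_force: [0.1, 0.4, -4.2]
gripper_width: 0.0396
```

play_rows:
  series: [0,0,0,0.12,0,0,0,0.079,0,-0.002,-0.02,0,0,-0.0035,-0.03,0,0,-0.003,-0.03,0]

```text
time_s: 58.05
tcp_pos: [0.5408, 0.2533, 0.3198]
eef_rot: [-76.6, 89.9, -169.4]
contact_force: [1.2, -0.0, -3.0]
gripper_width: 0.0396
```

play_rows:
  series: [0,-0.003,-0.03,0,0,-0.003,-0.03,0,0,-0.003,-0.03,0,0,-0.003,-0.03,0,0,-0.003,-0.02,0]

```text
time_s: 58.47
tcp_pos: [0.532, 0.396, 0.3188]
eef_rot: [-59.0, 89.9, -151.6]
contact_force: [0.5, -0.6, -4.1]
gripper_width: 0.0398
```

play_rows:
  series: [0,0,-0.01,0,0,0,0,0,0,0,0,0,0,0,0,0,0,0,0,0]

```text
time_s: 58.88
tcp_pos: [0.5336, 0.4026, 0.3207]
eef_rot: [82.4, 90.0, -10.3]
contact_force: [0.8, 0.1, -3.1]
gripper_width: 0.0395
```

Run:
```python
from h import *
go([.5324,.4046,.248],87.35)
snap('wrist','w21.png')
```

```text
t 58.88 tcp [0.5336 0.4026 0.3207] zang -92.69 F [ 0.8  0.1 -3.1] w 0.0395 shift [ 0.0727 -0.0013 -0.002 ]  spin rad -0.0007 (alt 3.141) j6 33.6 shift after spin [ 0.0727 -0.0013 -0.002 ]
```

View pics/w21.png

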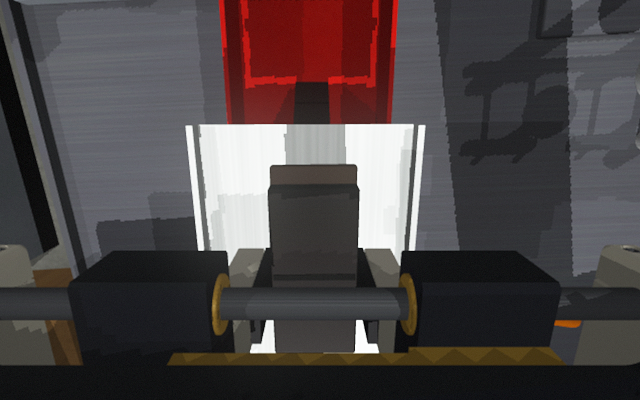

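play_rows:
  series: [0.02,-0.001,-0.002,0,0.02,0,0,0,0.018,0,0,0,0.01,0,0,0,0.003,0,0,0]

```text
time_s: 59.35
tcp_pos: [0.532, 0.4045, 0.2477]
eef_rot: [-42.1, 89.8, -134.7]
contact_force: [1.5, -1.0, -3.7]
gripper_width: 0.0398
```

play_rows:
  series: [0,0,0,0,0,0,0,0,0,0,0,0,0,0,0,0,0,0,0,0]

```text
time_s: 59.77
tcp_pos: [0.5327, 0.406, 0.2504]
eef_rot: [140.6, 89.9, 47.9]
contact_force: [-0.8, 0.1, -3.2]
gripper_width: 0.0391
```

play_rows:
  series: [0,0,0,0,0,0,0,0,0,0,0,0,0,0,0,0,0,0,0,0]

```text
time_s: 60.18
tcp_pos: [0.5325, 0.4058, 0.2495]
eef_rot: [-30.9, 90.0, -123.5]
contact_force: [-0.1, 0.2, -3.2]
gripper_width: 0.0401
```

Run:
```python
from h import *
go([.5324,.4046,.248],87.35)
```

```text
t 60.18 tcp [0.5325 0.4058 0.2495] zang -92.63 F [-0.1  0.2 -3.2] w 0.0401 shift [ 0.0015 -0.      0.0012]  spin rad 0.0003 (alt -3.141) j6 33.4 shift after spin [ 0.0015 -0.      0.0012]
```

play_rows:
  series: [0,0,0,0,0,0,0,0,0,0,0,0,0,0,0,0,0,0,0,0]
  jaw: 80

```text
time_s: 60.6
tcp_pos: [0.5326, 0.4059, 0.2498]
eef_rot: [136.8, 90.0, 44.2]
contact_force: [0.3, -0.3, -0.5]
gripper_width: 0.0671
```

play_rows:
  series: [-0.02,0,0,0,-0.03,0,0,0,-0.03,0,0,0,-0.02,0,0,0,0,0,0,0]

```text
time_s: 61.02
tcp_pos: [0.534, 0.4066, 0.3555]
eef_rot: [132.8, 89.5, 40.2]
contact_force: [0.9, -0.2, 2.0]
gripper_width: 0.07
```

play_rows:
  series: [0,-0.02,0.03,0,0,-0.03,0.03,0,0,-0.03,0.03,0,0,-0.03,0.03,0,0,-0.02,0.02,0]

```text
time_s: 61.43
tcp_pos: [0.3959, 0.271, 0.3496]
eef_rot: [163.3, 90.0, 70.7]
contact_force: [-0.5, 0.4, -0.0]
gripper_width: 0.0698
```

play_rows:
  series: [0,0,0.03,0,0,0,0.03,0,0,0,0.03,0,0,0,0.03,0,0,0,0.02,0]

```text
time_s: 61.85
tcp_pos: [0.3908, 0.1315, 0.3499]
eef_rot: [133.7, 89.9, 41.1]
contact_force: [0.5, 0.2, 0.3]
gripper_width: 0.07
```

Run:
```python
from h import *
s=snap('side','s22.png'); t=snap('top','t22.png'); print(get_state()['tcp_pos'])
cv2.imwrite('pics/t22z.png',cv2.resize(t['img'][105:255,160:450],None,fx=2.7,fy=2.7,interpolation=cv2.INTER_CUBIC))
```

```text
[0.39100012 0.1312295  0.35017151]
```

View pics/s22.png

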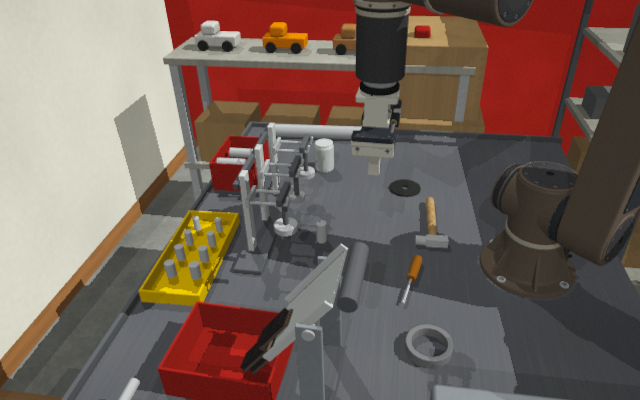

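View pics/t22z.png

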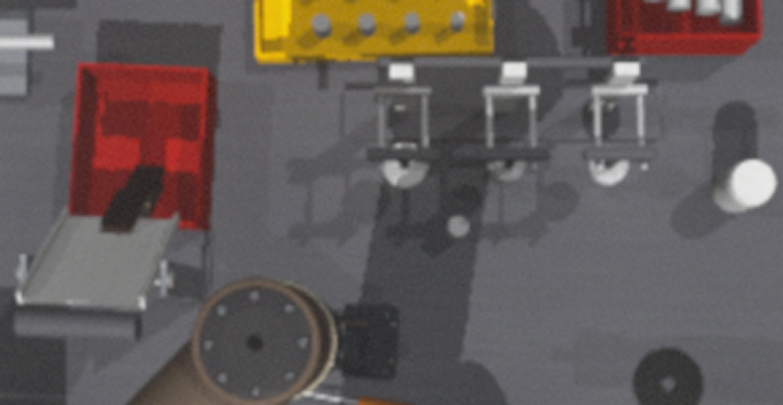

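play_rows:
  series: [0,0,0,0,0,0,0,0,0,0,0,0,0,0,0,0,0,0,0,0]

```text
time_s: 62.37
tcp_pos: [0.3915, 0.1342, 0.3492]
eef_rot: [-44.6, 90.0, -137.2]
contact_force: [0.4, -0.6, -0.6]
gripper_width: 0.0701
```

play_rows:
  series: [0,0,0,0,0,0,0,0,0,0,0,0,0,0,0,0,0,0,0,0]

```text
time_s: 62.78
tcp_pos: [0.3914, 0.1336, 0.3495]
eef_rot: [132.2, 90.0, 39.6]
contact_force: [-0.3, 0.9, -0.5]
gripper_width: 0.0704
```

Run:
```python
from h import *
s=snap('side','s23.png'); t=snap('top','t23.png')
cv2.imwrite('pics/s23z.png',cv2.resize(s['img'][230:400,140:400],None,fx=3,fy=3,interpolation=cv2.INTER_CUBIC))
cv2.imwrite('pics/t23z.png',cv2.resize(t['img'][120:240,155:250],None,fx=5,fy=5,interpolation=cv2.INTER_CUBIC))
```

```text
(no output)
```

View pics/s23z.png

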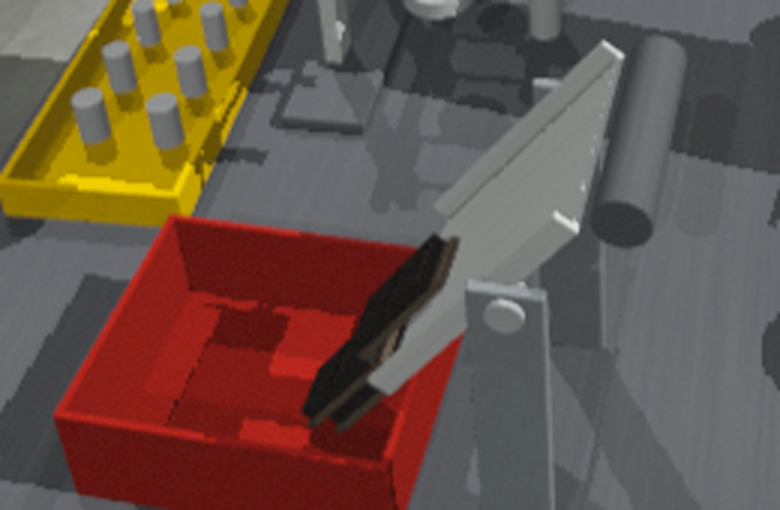

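View pics/t23z.png

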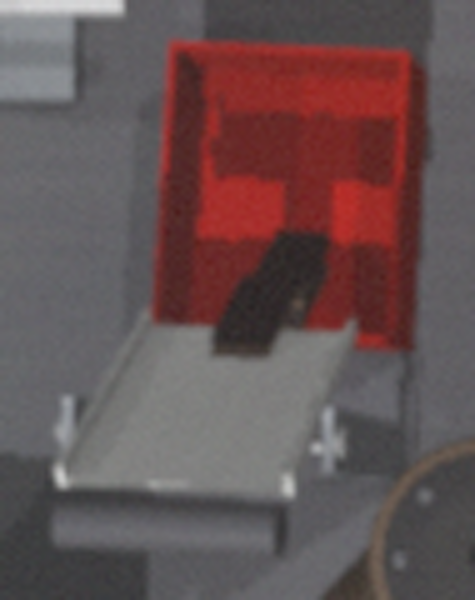

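Run:
```python
from h import *
t=load('t23');s=load('s23')
S=lambda u,v:(140+(u+.5)/3-.5,230+(v+.5)/3-.5)
T=lambda u,v:(155+(u+.5)/5-.5,120+(v+.5)/5-.5)
yaw=np.radians(-2.65);ex=np.array([np.cos(yaw),np.sin(yaw)]);ey=np.array([-ex[1],ex[0]]);piv=np.array([.4674,.4076])
def ch(p): d=p[:2]-piv; return np.round([d@ex,d@ey,p[2]],4)
for n,a,b in [('traypad upper left end',(213,352),(455,243)),('tray rear near-y+',(60,478),(572,228)),('tray rear y-',(290,487),(612,45)),('tray end y+',(150,318),(378,388)),('far pad end',(327,237),(312,405)),('far pad end l',(278,235),(318,425))]:
    p,g=tri(t,T(*a),s,S(*b)); print(n,p.round(4),'chute',ch(p),round(g,4))
cv2.imwrite('pics/s23zz.png',cv2.resize(s['img'][295:380,230:310],None,fx=7,fy=7,interpolation=cv2.INTER_CUBIC))
cv2.imwrite('pics/t23zz.png',cv2.resize(t['img'][155:200,185:240],None,fx=12,fy=12,interpolation=cv2.INTER_CUBIC))
```

```text
traypad upper left end [0.5229 0.4153 0.1934] chute [0.0551 0.0103 0.1934] 0.0074
tray rear near-y+ [0.4365 0.485  0.2879] chute [-0.0345  0.0759  0.2879] 0.0022
tray rear y- [0.4319 0.3367 0.2936] chute [-0.0321 -0.0725  0.2936] 0.0016
tray end y+ [0.5564 0.4791 0.132 ] chute [0.0856 0.0756 0.132 ] 0.0006
far pad end [ 0.6385  0.3879 -0.0133] chute [ 0.1718 -0.0118 -0.0133] 0.0052
far pad end l [0.6299 0.4194 0.0078] chute [0.1618 0.0193 0.0078] 0.0093
```

View pics/s23zz.png

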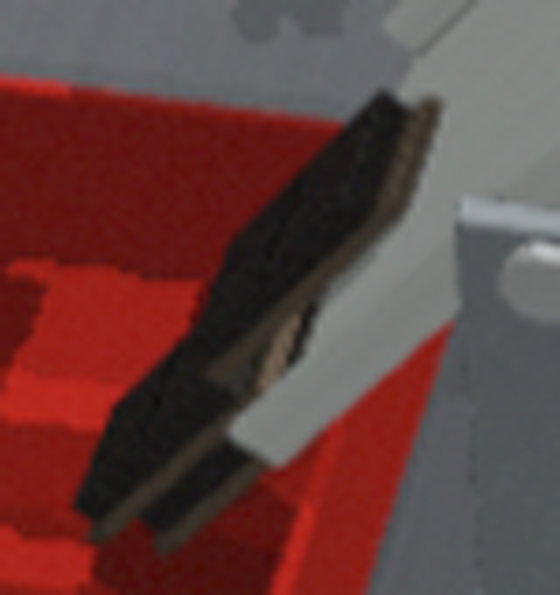

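View pics/t23zz.png

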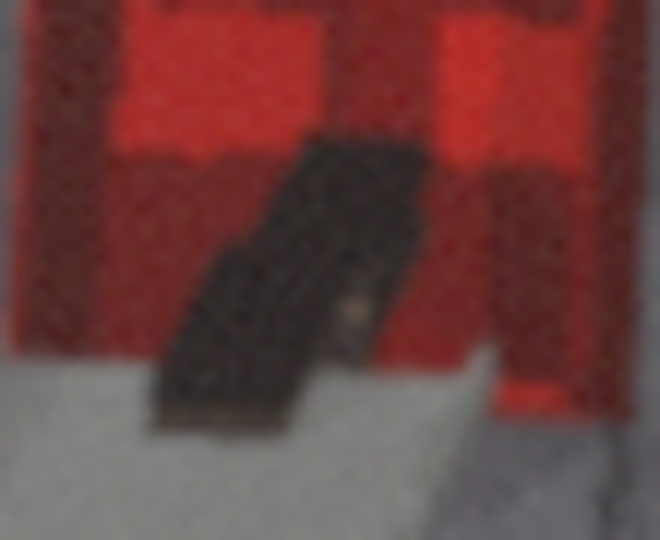

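Run:
```python
from h import *
go([.4344,.4091,.35],87.35)
```

```text
t 62.88 tcp [0.3914 0.1336 0.3495] zang -92.63 F [ 0.1 -0.4 -0.1] w 0.07 shift [-0.0005  0.0303 -0.2772]  spin rad 0.0003 (alt -3.141) j6 40.9 shift after spin [-0.0005  0.0302 -0.2772]
```

play_rows:
  series: [-0.002,0.003,-0.03,0,0,0.003,-0.03,0,0,0.003,-0.03,0,0,0.003,-0.03,0,0,0.003,-0.03,0]
  jaw: 0

```text
time_s: 63.3
tcp_pos: [0.4134, 0.2841, 0.3516]
eef_rot: [147.0, 90.0, 54.3]
contact_force: [1.0, -0.1, 0.5]
gripper_width: 0.0423
```

play_rows:
  series: [0,0.003,-0.03,0,0,0.003,-0.03,0,0,0.003,-0.03,0,0,0.003,-0.03,0,0,0.003,-0.007,0]

```text
time_s: 63.72
tcp_pos: [0.4342, 0.4124, 0.3498]
eef_rot: [-32.6, 89.9, -125.1]
contact_force: [0.5, 0.3, -0.4]
gripper_width: 0.009
```

play_rows:
  series: [0.01,0,0,0,0.02,0,0,0,0.01,0,0,0,0,0,0,0,0,0,0,0]

```text
time_s: 64.13
tcp_pos: [0.4341, 0.4079, 0.3114]
eef_rot: [-9.3, 89.9, -101.9]
contact_force: [0.2, 0.2, 0.5]
gripper_width: 0.0008
```

Run:
```python
from h import *
go([.4344,.4091,.28],87.35)
c=snap('wrist','w24.png')
```

```text
t 64.13 tcp [0.4341 0.4079 0.3114] zang -92.66 F [0.2 0.2 0.5] w 0.0008 shift [ 0.0314  0.0002 -0.0013]  spin rad -0.0002 (alt 3.141) j6 25.3 shift after spin [ 0.0314  0.0002 -0.0013]
```

View pics/w24.png

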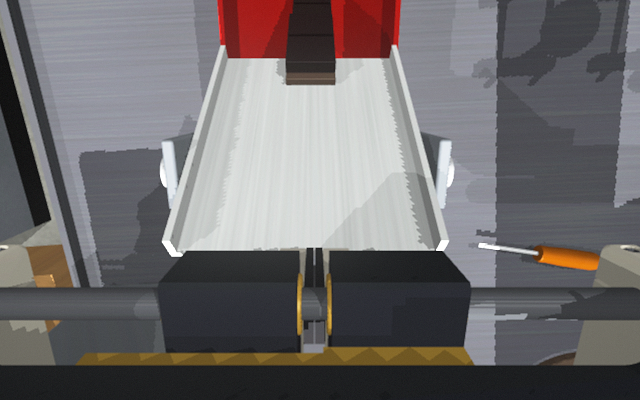

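play_rows:
  series: [0.005,0.008,0,0,0.005,0,0,0,0.005,0,0,0,0.003,0,0,0,0,0,0,0]

```text
time_s: 64.6
tcp_pos: [0.4419, 0.4081, 0.2924]
eef_rot: [-38.7, 89.9, -131.4]
contact_force: [-0.1, 0.5, -0.3]
gripper_width: 0.0006
```

play_rows:
  series: [0.003,0,0,0,0.003,0,0,0,0.003,0,0,0,0.003,0,0,0,0,0,0,0]

```text
time_s: 65.02
tcp_pos: [0.4419, 0.4084, 0.2809]
eef_rot: [-63.1, 90.0, -155.8]
contact_force: [-0.6, 0.3, 0.1]
gripper_width: 0.0005
```

play_rows:
  series: [0.003,0,0,0,0.003,0,0,0,0.003,0,0,0,0.003,0,0,0,0,0,0,0]

```text
time_s: 65.43
tcp_pos: [0.4416, 0.4081, 0.2682]
eef_rot: [-42.8, 89.9, -135.4]
contact_force: [-0.1, -0.8, -0.5]
gripper_width: 0.0003
```

Run:
```python
from h import *
go([.44,.4091,.24],87.35)
c=snap('wrist','w25.png'); s=snap('side','s25.png')
cv2.imwrite('pics/s25z.png',cv2.resize(s['img'][200:400,140:400],None,fx=2.9,fy=2.9,interpolation=cv2.INTER_CUBIC))
```

```text
t 65.43 tcp [0.4416 0.4081 0.2682] zang -92.64 F [-0.1 -0.8 -0.5] w 0.0003 shift [ 0.0282 -0.0016 -0.0009]  spin rad 0.0001 (alt -3.141) j6 26.0 shift after spin [ 0.0282 -0.0016 -0.0009]
```

View pics/s25z.png

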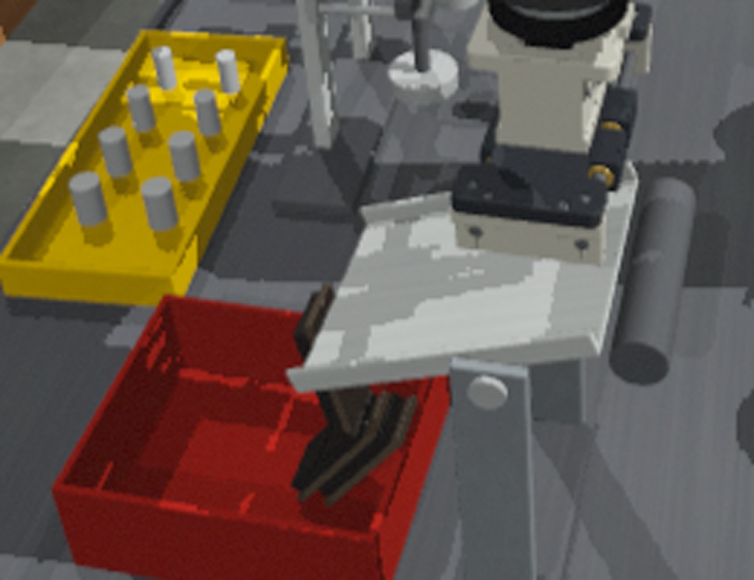

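View pics/w25.png

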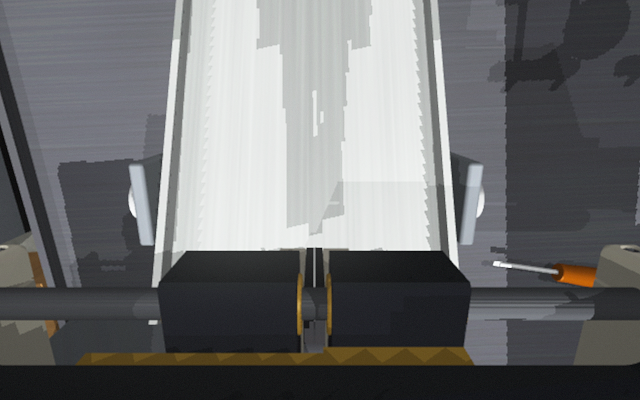

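play_rows:
  series: [0.003,0,0,0,0.003,0,0,0,0.003,0,0,0,0.003,0,0,0,0,0,0,0]

```text
time_s: 65.95
tcp_pos: [0.4418, 0.4082, 0.2565]
eef_rot: [-40.5, 89.9, -133.2]
contact_force: [0.1, -0.6, -0.2]
gripper_width: 0.0004
```

play_rows:
  series: [0.003,0,0,0,0.003,0,0,0,0.003,0,0,0,0.003,0,0,0,0,0,0,0]

```text
time_s: 66.37
tcp_pos: [0.4419, 0.4083, 0.2446]
eef_rot: [-40.3, 89.9, -132.9]
contact_force: [0.2, 0.2, -0.4]
gripper_width: 0.0004
```

Run:
```python
from h import *
go([.44,.4091,.24],87.35)
c=snap('wrist','w26.png'); s=snap('side','s26.png')
cv2.imwrite('pics/s26z.png',cv2.resize(s['img'][200:400,140:400],None,fx=2.9,fy=2.9,interpolation=cv2.INTER_CUBIC))
```

```text
t 66.37 tcp [0.4419 0.4083 0.2446] zang -92.64 F [ 0.2  0.2 -0.4] w 0.0004 shift [ 0.0046 -0.0019 -0.0007]  spin rad 0.0002 (alt -3.141) j6 26.0 shift after spin [ 0.0046 -0.0019 -0.0007]
```

View pics/s26z.png

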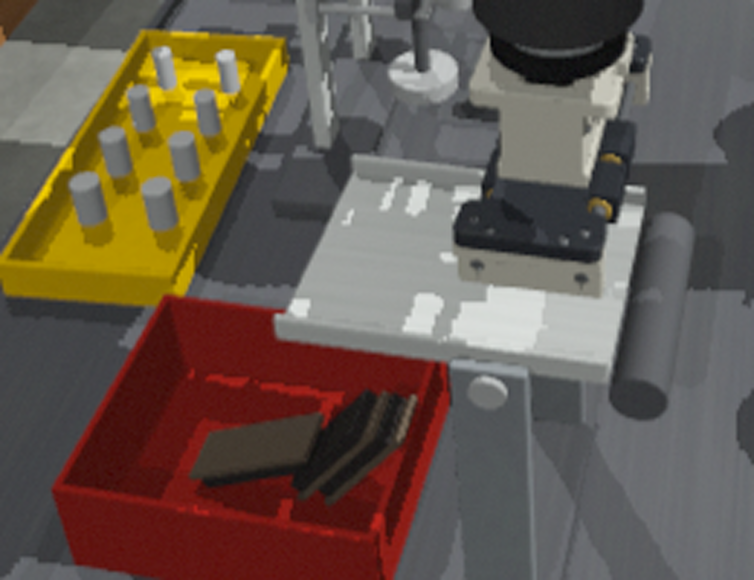

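play_rows:
  series: [-0.01,0,0,0,-0.03,0,0,0,-0.035,0,0,0,-0.03,0,0,0,0,0,0.02,0]

```text
time_s: 66.88
tcp_pos: [0.4433, 0.3917, 0.3577]
eef_rot: [136.6, 89.4, 44.0]
contact_force: [0.6, -0.1, 1.1]
gripper_width: 0.0006
```

play_rows:
  series: [0,0,0.03,0,0,0,0.035,0,0,0,0.035,0,0,0,0.035,0,0,0,0.035,0]

```text
time_s: 67.3
tcp_pos: [0.4331, 0.2172, 0.3517]
eef_rot: [131.0, 89.9, 38.4]
contact_force: [1.2, -1.0, 0.5]
gripper_width: 0.0007
```

play_rows:
  series: [0,0,0.035,0,0,0,0.035,0,0,0,0.03,0,0,0,0,0,0,0,0,0]

```text
time_s: 67.72
tcp_pos: [0.4288, 0.1175, 0.352]
eef_rot: [128.3, 89.8, 35.6]
contact_force: [0.9, 0.3, 0.6]
gripper_width: 0.0004
```

play_rows:
  series: [0,0,0,0,0,0,0,0,0,0,0,0,0,0,0,0,0,0,0,0]

```text
time_s: 68.13
tcp_pos: [0.4288, 0.1194, 0.3503]
eef_rot: [-46.8, 90.0, -139.4]
contact_force: [-0.2, -0.2, -0.3]
gripper_width: 0.0004
```

Run:
```python
from h import *
s=snap('side','s27.png'); t=snap('top','t27.png')
cv2.imwrite('pics/t27z.png',cv2.resize(t['img'][105:255,160:450],None,fx=2.7,fy=2.7,interpolation=cv2.INTER_CUBIC))
cv2.imwrite('pics/s27z.png',cv2.resize(s['img'][120:320,220:420],None,fx=3,fy=3,interpolation=cv2.INTER_CUBIC))
```

```text
(no output)
```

View pics/s27.png

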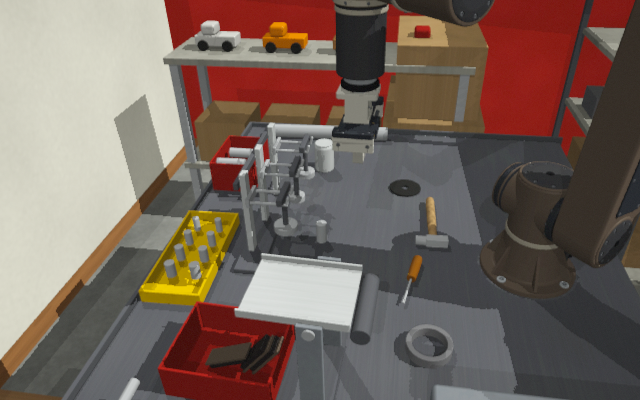

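View pics/t27z.png

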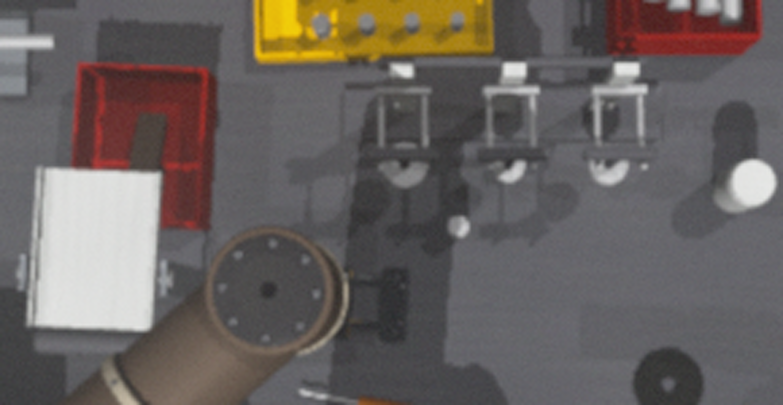

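View pics/s27z.png

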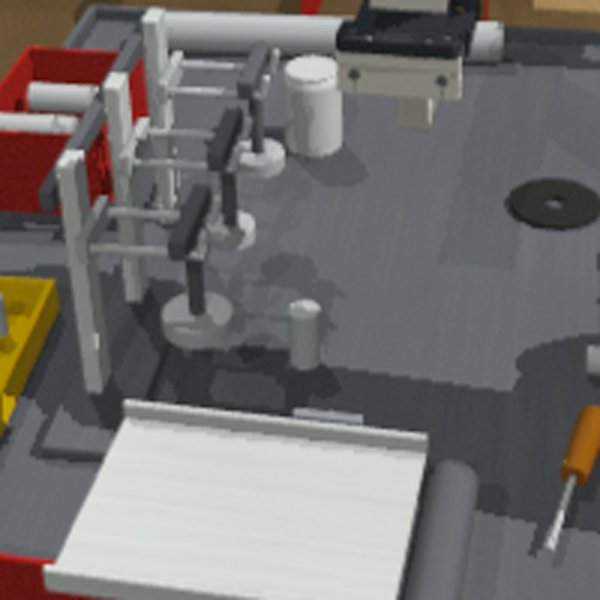

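```bash
python3 -c "
from h import *
close_job()"
```

```text
the job is handed in; nothing more can be done
```

I handed the job in at about 68 s, with all three drivers hung and all three pads in the red bin; no verdict was reported.

- **Drivers:** I gripped each one by the middle of its crossbar, hung it on its own hook and pushed it down before letting go. The tool reading fell about 14 mm each time before the fork stopped moving. At the stop the hook carried about 10 to 12 N, well under the 40 N limit. The last top and side pictures show all three still hanging upright.
- **Pads:** Each was let go about 3 mm above the tray floor on the bin side of the pivot.
    - **First two:** They slid in and came to rest leaning against the bin wall nearest the pivot.
    - **Third:** I re-measured it before gripping because it had been knocked about 3 cm aside. It then jammed at the tray's lip on the two leaning pads. I pressed the tray's rear edge back towards level with the closed fingers, without touching the pad, and it dropped into the bin upside down.
- **Last checks:** The pictures show three pads in the bin and the tray level. The tape, tin, socket and disc look unmoved, and the arm is clear of everything.
- **Not measured:** I judged the pads' final heights and how far the hooks had sunk by eye and from tool positions.

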